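Clear the tile chips off the niche ledge and out of the key pot

TASK

The niche has just been retiled: tip the chips out of the blue key pot into the steel debris tray and stand the pot back upright on the rubber mat. Then wipe every chip off the marble ledge into the tray with the scraper block, without touching those chips with your fingers. Finally put the block back on the mat, grip up, stand the empty pot upright in the middle of the clean ledge, and leave the vase, sunglasses case and bottle opener where they are.

Things in the scene. Friction and masses are not known exactly. Their poses are not given: they have to be found in the camera images.
- ledge: marble ledge, fixed; level top 55 mm above the table, 190 mm (own x) by 280 mm (own y). Nosings 10 mm wide and 10 mm high on both long edges (x = -90, +90 mm) leave a channel 170 mm wide, open at both ends (y = -140, +140 mm). The tray stands under one open end, the mat off the other; which end varies. Origin on the table under its centre, z up
- ledge_mid (a point): middle of the ledge's top surface, axes as the ledge's
- tray: dark steel debris tray, fixed, open-topped, 220 mm (own x) x 190 mm (own y) x 40 mm high, walls and floor 5 mm; the rim next to the ledge is tucked 12 mm under the end of the marble slab, whose underside is 41 mm up. Origin at the centre of its underside, on the table; axes parallel to the ledge's
- mat: dark rubber mat, fixed, 280 mm (own x) x 160 mm (own y) x 4 mm thick, where the pot and the scraper block stand. Origin at the centre of its underside; axes parallel to the ledge's
- pot: blue glazed ceramic key pot, open on top, 95 mm high, straight-sided, outer diameter 65 mm, with a white rim; wall 4 mm, floor 6 mm, about 0.35 kg. Origin at the centre of its underside, z up through the mouth
- scraper: scraper block: orange plastic block 120 mm (own x) x 40 mm (own y) x 24 mm high, with an upright wooden grip on top 80 mm (own x) x 22 mm (own y), from 24 to 70 mm height; about 0.22 kg. Origin at the centre of its underside, z up. It is moved along its own y to wipe
- ledge_chip1: loose chip of white-glazed terracotta tile, 42 x 28 x 12 mm thick, lying on the ledge at the start; origin at the centre of its underside, x along its length; absent in some runs
- ledge_chip2: loose chip of white-glazed terracotta tile, 42 x 28 x 12 mm thick, lying on the ledge at the start; origin at the centre of its underside, x along its length; absent in some runs
- ledge_chip3: loose chip of white-glazed terracotta tile, 42 x 28 x 12 mm thick, lying on the ledge at the start; origin at the centre of its underside, x along its length; absent in some runs
- ledge_chip4: loose chip of white-glazed terracotta tile, 42 x 28 x 12 mm thick, lying on the ledge at the start; origin at the centre of its underside, x along its length; absent in some runs
- ledge_chip5: loose chip of white-glazed terracotta tile, 42 x 28 x 12 mm thick, lying on the ledge at the start; origin at the centre of its underside, x along its length; absent in some runs
- ledge_chip6: loose chip of white-glazed terracotta tile, 42 x 28 x 12 mm thick, lying on the ledge at the start; origin at the centre of its underside, x along its length; absent in some runs
- pot_chip1: loose chip of yellow-glazed terracotta tile, 30 (own x) x 12 (own y) x 24 mm (own z), standing on edge on the floor inside the pot at the start; origin at the centre of its underside; absent in some runs
- pot_chip2: loose chip of yellow-glazed terracotta tile, 30 (own x) x 12 (own y) x 24 mm (own z), standing on edge on the floor inside the pot at the start; origin at the centre of its underside; absent in some runs
- pot_chip3: loose chip of yellow-glazed terracotta tile, 30 (own x) x 12 (own y) x 24 mm (own z), standing on edge on the floor inside the pot at the start; origin at the centre of its underside; absent in some runs
- vase: small green glass vase, 64 mm wide, 110 mm high, beyond the ledge; bystander. Origin at the centre of its underside
- case: black plastic sunglasses case 65 x 160 (own y) x 45 mm high, beyond the ledge; bystander. Origin at the centre of its underside
- opener: steel bottle opener lying flat, about 130 mm long (own y), 6 mm thick; bystander. Origin near its middle, on the underside
Not all that is in view belongs to the job. Leave any brown or green look-alike of the ledge_chip5 alone. Leave any purple look-alike of the ledge_chip2 alone.

How it is judged:
On the way, in this order (a step that is already met when the one before it is completed fails the run):
1. the pot is tipped well over (more than 70 degrees) above the tray (angle between pot's own z axis and vertical above 1.22 rad and horizontal distance between pot and tray below 0.16 m), for 0.1 s.
2. the chips from the pot are in the tray and the pot stands upright on the rubber mat (x of pot_chip1 in the frame of tray between -0.11 and 0.11 m and y of pot_chip1 in the frame of tray between -0.095 and 0.095 m and z of pot_chip1 in the frame of tray between -0.005 and 0.08 m and (z of pot_chip1 in the frame of tray below 0.05 m or y of pot_chip1 in the frame of tray between -0.073 and 0.073 m) and x of pot_chip2 in the frame of tray between -0.11 and 0.11 m and y of pot_chip2 in the frame of tray between -0.095 and 0.095 m and z of pot_chip2 in the frame of tray between -0.005 and 0.08 m and (z of pot_chip2 in the frame of tray below 0.05 m or y of pot_chip2 in the frame of tray between -0.073 and 0.073 m) and x of pot_chip3 in the frame of tray between -0.11 and 0.11 m and y of pot_chip3 in the frame of tray between -0.095 and 0.095 m and z of pot_chip3 in the frame of tray between -0.005 and 0.08 m and (z of pot_chip3 in the frame of tray below 0.05 m or y of pot_chip3 in the frame of tray between -0.073 and 0.073 m) and x of pot in the frame of mat between -0.14 and 0.14 m and y of pot in the frame of mat between -0.08 and 0.08 m and z of pot in the frame of mat between -0.002 and 0.01 m and angle between pot's own z axis and vertical below 0.1 rad and linear speed of pot below 0.05 m/s), for 0.2 s.
3. with the scraper block in the grip, every ledge chip has been wiped into the tray (x of ledge_chip1 in the frame of tray between -0.11 and 0.11 m and y of ledge_chip1 in the frame of tray between -0.095 and 0.095 m and z of ledge_chip1 in the frame of tray between -0.005 and 0.08 m and (z of ledge_chip1 in the frame of tray below 0.05 m or y of ledge_chip1 in the frame of tray between -0.073 and 0.073 m) and x of ledge_chip2 in the frame of tray between -0.11 and 0.11 m and y of ledge_chip2 in the frame of tray between -0.095 and 0.095 m and z of ledge_chip2 in the frame of tray between -0.005 and 0.08 m and (z of ledge_chip2 in the frame of tray below 0.05 m or y of ledge_chip2 in the frame of tray between -0.073 and 0.073 m) and x of ledge_chip3 in the frame of tray between -0.11 and 0.11 m and y of ledge_chip3 in the frame of tray between -0.095 and 0.095 m and z of ledge_chip3 in the frame of tray between -0.005 and 0.08 m and (z of ledge_chip3 in the frame of tray below 0.05 m or y of ledge_chip3 in the frame of tray between -0.073 and 0.073 m) and x of ledge_chip4 in the frame of tray between -0.11 and 0.11 m and y of ledge_chip4 in the frame of tray between -0.095 and 0.095 m and z of ledge_chip4 in the frame of tray between -0.005 and 0.08 m and (z of ledge_chip4 in the frame of tray below 0.05 m or y of ledge_chip4 in the frame of tray between -0.073 and 0.073 m) and x of ledge_chip5 in the frame of tray between -0.11 and 0.11 m and y of ledge_chip5 in the frame of tray between -0.095 and 0.095 m and z of ledge_chip5 in the frame of tray between -0.005 and 0.08 m and (z of ledge_chip5 in the frame of tray below 0.05 m or y of ledge_chip5 in the frame of tray between -0.073 and 0.073 m) and x of ledge_chip6 in the frame of tray between -0.11 and 0.11 m and y of ledge_chip6 in the frame of tray between -0.095 and 0.095 m and z of ledge_chip6 in the frame of tray between -0.005 and 0.08 m and (z of ledge_chip6 in the frame of tray below 0.05 m or y of ledge_chip6 in the frame of tray between -0.073 and 0.073 m) and contact force between the fingers and scraper above 1 N), for 0.1 s.
At the end, for the whole second after the job is handed in: All chips lie in the tray (heaping on one another is fine); the scraper block stands on the rubber mat, grip up (origin within the mat's outline); the pot stands upright and at rest on the ledge, its centre within 45 mm of the middle of the ledge (x of ledge_chip1 in the frame of tray between -0.11 and 0.11 m and y of ledge_chip1 in the frame of tray between -0.095 and 0.095 m and z of ledge_chip1 in the frame of tray between -0.005 and 0.08 m and (z of ledge_chip1 in the frame of tray below 0.05 m or y of ledge_chip1 in the frame of tray between -0.073 and 0.073 m) and x of ledge_chip2 in the frame of tray between -0.11 and 0.11 m and y of ledge_chip2 in the frame of tray between -0.095 and 0.095 m and z of ledge_chip2 in the frame of tray between -0.005 and 0.08 m and (z of ledge_chip2 in the frame of tray below 0.05 m or y of ledge_chip2 in the frame of tray between -0.073 and 0.073 m) and x of ledge_chip3 in the frame of tray between -0.11 and 0.11 m and y of ledge_chip3 in the frame of tray between -0.095 and 0.095 m and z of ledge_chip3 in the frame of tray between -0.005 and 0.08 m and (z of ledge_chip3 in the frame of tray below 0.05 m or y of ledge_chip3 in the frame of tray between -0.073 and 0.073 m) and x of ledge_chip4 in the frame of tray between -0.11 and 0.11 m and y of ledge_chip4 in the frame of tray between -0.095 and 0.095 m and z of ledge_chip4 in the frame of tray between -0.005 and 0.08 m and (z of ledge_chip4 in the frame of tray below 0.05 m or y of ledge_chip4 in the frame of tray between -0.073 and 0.073 m) and x of ledge_chip5 in the frame of tray between -0.11 and 0.11 m and y of ledge_chip5 in the frame of tray between -0.095 and 0.095 m and z of ledge_chip5 in the frame of tray between -0.005 and 0.08 m and (z of ledge_chip5 in the frame of tray below 0.05 m or y of ledge_chip5 in the frame of tray between -0.073 and 0.073 m) and x of ledge_chip6 in the frame of tray between -0.11 and 0.11 m and y of ledge_chip6 in the frame of tray between -0.095 and 0.095 m and z of ledge_chip6 in the frame of tray between -0.005 and 0.08 m and (z of ledge_chip6 in the frame of tray below 0.05 m or y of ledge_chip6 in the frame of tray between -0.073 and 0.073 m) and x of pot_chip1 in the frame of tray between -0.11 and 0.11 m and y of pot_chip1 in the frame of tray between -0.095 and 0.095 m and z of pot_chip1 in the frame of tray between -0.005 and 0.08 m and (z of pot_chip1 in the frame of tray below 0.05 m or y of pot_chip1 in the frame of tray between -0.073 and 0.073 m) and x of pot_chip2 in the frame of tray between -0.11 and 0.11 m and y of pot_chip2 in the frame of tray between -0.095 and 0.095 m and z of pot_chip2 in the frame of tray between -0.005 and 0.08 m and (z of pot_chip2 in the frame of tray below 0.05 m or y of pot_chip2 in the frame of tray between -0.073 and 0.073 m) and x of pot_chip3 in the frame of tray between -0.11 and 0.11 m and y of pot_chip3 in the frame of tray between -0.095 and 0.095 m and z of pot_chip3 in the frame of tray between -0.005 and 0.08 m and (z of pot_chip3 in the frame of tray below 0.05 m or y of pot_chip3 in the frame of tray between -0.073 and 0.073 m) and x of scraper in the frame of mat between -0.14 and 0.14 m and y of scraper in the frame of mat between -0.08 and 0.08 m and z of scraper in the frame of mat between -0.002 and 0.01 m and angle between scraper's own z axis and vertical below 0.15 rad and linear speed of each of scraper, pot below 0.03 m/s and horizontal distance between pot and ledge_mid below 0.045 m and z of pot in the frame of ledge_mid between -0.006 and 0.006 m and angle between pot's own z axis and vertical below 0.1 rad); the robot touches nothing.
It fails at once if a ledge chip is touched by the fingers (over 2 N) (contact force between the fingers and ledge_chip1 above 2 N or contact force between the fingers and ledge_chip2 above 2 N or contact force between the fingers and ledge_chip3 above 2 N or contact force between the fingers and ledge_chip4 above 2 N or contact force between the fingers and ledge_chip5 above 2 N or contact force between the fingers and ledge_chip6 above 2 N).
It fails at once if the vase, sunglasses case or bottle opener is moved more than 30 mm (distance of any of vase, case, opener from where it was at the start of the episode above 0.03 m).
It fails at once if the vase is tipped (angle between vase's own z axis and vertical above 0.4 rad).
Of ledge_chip1, ledge_chip2, ledge_chip3, ledge_chip4, ledge_chip5, ledge_chip6 only 3 to 6 are there at a start; the rules pass over those that are not, and their reading is None.
Of pot_chip1, pot_chip2, pot_chip3 only 1 to 3 are there at a start; the rules pass over those that are not, and their reading is None.
At some moment in a run one of pot, scraper may be knocked a few centimetres aside while the robot is not near it.
It also fails if it takes over 200 s, if anything falls off the work surface, if the arm or the gripper's body presses on something with over 40 N, if the wrist force passes 120 N, or if a joint passes its speed limit or range.

ROBOT

A 6-joint arm with a two-finger parallel gripper is mounted at the origin on the work surface. World frame = base frame: x ahead of the robot, y to its left, z up, the work surface at z = 0. Lengths are in m, angles in rad, forces in N, time in s.
With the tool pointing down it reaches from about 0.35 to 0.775 m from the base axis. Payload 5.5 kg.
Tool frame: the origin (TCP) lies between the finger pads; the fingertips stand 19 mm ahead of it and the grasp point (between the pads) is the TCP; z points along the fingers, y is the line along which they close (so a half turn about z gives the same grasp; the last joint's range is limited). The gripper opens to 85 mm and grips with 20 to 120 N. Pads are 22 mm wide; open, the fingers measure 114 mm over their backs; the gripper's body (76 mm by 85 mm) begins 54 mm behind the grasp point. The pads swing forward as they close: fully open they stand 13 mm farther back than shut.
Start: joints at [1.097, 0.313, 0.046, 1.304, 0, 1.431], TCP at [0.188, 0.543, 0.223] pointing down, gripper open.
Joint ranges: [-2.76, 2.76], [-0.86, 1.69], [-1.03, 1.26], [-2.2, 2.34], [-1.47, 1.5], [-3.14, 3.14]. Speed limits (rad/s): [2.57, 2.57, 3.14, 3.14, 3.14, 3.14].

INTERFACE

Orientations are given as a unit quaternion [w, x, y, z].
In Python, from workcell import env gives the robot as it stands.
- The arm moves only by the shell command python3 -m pendant 'ROWS' [FORCE]. ROWS is JSON, a list of rows, each an object with "travel": the shift along the tool's x, y, z scaled (see below), a list of three; "rot": the turn, a rotation vector about the tool's x, y, z scaled (see below), a list of three; "fingers": the opening, from -1 (shut) to 1 (fully open). In form: [{"travel": [dx, dy, dz], "rot": [wx, wy, wz], "fingers": fingers}, ...]. A call has 1 to 10 rows; each row is the pose to reach, as a shift and turn from the pose commanded when the call began, along the tool's axes at that moment; what a row does not reach only later rows make up. The controller multiplies each number of a shift by 0.12 m and each number of a turn by 60 degrees. A row lasts 1/10 s, in which the tool goes at most 50 mm and 8.59 degrees, less where a joint would pass 70% of its speed; a pose out of reach is approached as far as the arm can. A call with a number of a shift or a turn outside -1 to 1 is refused whole. A call with a gripper value outside its range is refused whole. The fingers move at their own pace and stop on an object; FORCE is the grip in N (left out, the last holds). Time passes only in rows, so rows that repeat a pose let the fingers close. It gives the time, the measured TCP pose, the force, the opening and the grip force at its end, in the units of the state.
- env.get_state(): the state, without advancing time (a new reading comes with each control period).
- env.read_camera(name): name is "side" or "top"; returns (picture, depth): 480x640x3 uint8, blue, green, red; 480x640 float32, m along the optical axis (not along the pixel's ray), 0 where there is no reading.
- env.camera_model(name): a dict with "fovy" (degrees; the focal length in pixels is half the picture's height over the tangent of half this angle, whatever the lens; pixels are square), "cx", "cy" (the principal point, pixels), "rvec" (rotation vector, rad) and "tvec" (3), from world to camera coordinates, as OpenCV has them. Camera axes: x right, y down, z forward; pixel columns grow to the right and rows downward; lengths in m; the calibration is good to about 2 mm. A picture is of the moment at which its call begins. camera_model takes no time and is no camera call.
- env.hand_in(): hands the job in; it is judged then, once.
Trained networks look in the newest picture that a camera, given by its name, has taken for a name from the list of things; names that differ only in an ending like _2 or _b are one class to them, and where a whole thing is asked for, a point or a joint stands for the part that bears it (a point fixed in the world has none). Each returns a list of dicts, best first, with "conf" (0 to 1); they miss things now and then, are a little off and sometimes report something else, mostly with a low value. They report only what shows in the picture. A call takes as long as a camera call. They do not tell look-alikes from the thing itself.
- env.outline_of(camera, target): "mask" (480x640 bool, what is visible of it) and "xy" ([column, row] in pixels, amid what is visible of it).
The state is a dict: "clock": time; "joint_pos": joint angles; "qvel": joint speeds; "tau": joint torques, N m; "tcp_pos": TCP position; "orientation": TCP orientation; "wrist_force": force on the tool from outside, world axes, zero at the start; "ft_torque": the same for the moment, N m; "finger_gap": finger opening in m; "grip_force": force on a finger pad.
Only numpy, scipy, OpenCV 4.12 (cv2) and the standard library are available. Lean on these libraries where they do the work, as an engineer would, in place of code of your own. Each camera call takes 0.05 s, during which the arm holds its last target. There are 200 camera calls.

## Working session

There is one attempt and no reset: what is moved stays moved. The work goes in short steps, Python scripts to look and compute and a shell command to move; the robot and the scene stay as the last step left them, time stands still between calls to the robot, and variables do not carry over. Pictures are saved under pics/ and viewed, at most 14 in all, crops included, and the job is handed in when it is done.

```bash
ls; mkdir -p pics
cat > h.py <<'E'
import numpy as np, cv2
from workcell import env
def cam(n):
    m=env.camera_model(n); f=240/np.tan(np.radians(m["fovy"])/2)
    R=cv2.Rodrigues(np.array(m["rvec"],float))[0]; return f,m["cx"],m["cy"],R,np.array(m["tvec"],float).ravel(),m
def cloud(n,d):
    f,cx,cy,R,t,_=cam(n); v,u=np.mgrid[0:480,0:640]
    P=np.stack([(u-cx)/f*d,(v-cy)/f*d,d],-1); return (P-t)@R
def proj(n,p):
    f,cx,cy,R,t,_=cam(n); c=R@np.array(p,float)+t; return np.array([cx+f*c[0]/c[2],cy+f*c[1]/c[2]])
E
python3 - <<'E'
from h import *
for n in("top","side"):
    im,d=env.read_camera(n); cv2.imwrite(f"pics/{n}0.png",im); np.savez(f"/tmp/{n}0.npz",im=im,d=d)
    W=cloud(n,d); print(n,env.camera_model(n),"campos",-cam(n)[3].T@cam(n)[4])
    for k in("ledge","tray","mat","pot","scraper","ledge_chip1","pot_chip1","vase","case","opener"):
        for r in env.outline_of(n,k)[:7]:
            m=r["mask"]&(d>0); P=W[m]
            if len(P)<5: print(k,r["conf"],r["xy"],"few");continue
            rect=cv2.minAreaRect(P[:,:2].astype(np.float32)*1000)
            print(k,round(r["conf"],2),np.round(r["xy"]),"med",np.round(np.median(P,0),3),"zmax",np.round(np.percentile(P[:,2],[2,95]),3),"rect",np.round(rect[0]),np.round(rect[1]),round(rect[2]))
print(env.get_state())
E
```

```text
pics
top {'fovy': 46.29411680849387, 'cx': 322.29112514716076, 'cy': 235.55965793843794, 'rvec': array([ 2.14509832, -2.13655743,  0.15039877]), 'tvec': array([0.02615916, 0.5945141 , 1.02801707])} campos [0.43617926 0.01979916 1.10467464]
ledge 0.83 [334. 261.] med [0.541 0.006 0.055] zmax [0.051 0.065] rect [551.  12.] [204. 280.] 0
ledge 0.29 [330. 241.] med [0.577 0.014 0.067] zmax [0.061 0.07 ] rect [578.  14.] [41. 28.] 82
tray 0.91 [447. 262.] med [ 0.545 -0.224  0.005] zmax [0.    0.039] rect [ 549. -217.] [230. 204.] 0
tray 0.5 [328. 242.] med [0.577 0.014 0.067] zmax [0.057 0.07 ] rect [578.  14.] [42. 30.] 86
tray 0.17 [210. 312.] med [0.453 0.239 0.033] zmax [0.027 0.036] rect [454. 242.] [37. 15.] 66
mat 0.84 [217. 261.] med [0.539 0.233 0.004] zmax [-0.001  0.007] rect [543. 234.] [280. 164.] 0
mat 0.2 [209. 311.] med [0.453 0.239 0.033] zmax [0.029 0.036] rect [454. 239.] [29. 12.] 60
pot 0.91 [204. 302.] med [0.466 0.244 0.06 ] zmax [0.004 0.1  ] rect [461. 244.] [65. 88.] 18
scraper 0.58 [218. 224.] med [0.616 0.222 0.032] zmax [0.014 0.076] rect [622. 229.] [120.  4
[... 3600 characters left out ...]
int_pos': array([ 1.09740759e+00,  3.13192040e-01,  4.60577370e-02,  1.30360527e+00,
       -1.22401406e-05,  1.43119431e+00]), 'qvel': array([-5.24917123e-04, -7.01842962e-04, -1.75685093e-04,  1.32790369e-03,
       -1.77486170e-04, -4.01870449e-05]), 'tau': array([ 4.77191898e-04, -4.80478835e+01,  2.98817772e+01,  3.48746653e-04,
       -9.17956459e-05,  1.17302588e-05]), 'tcp_pos': array([0.18840522, 0.543276  , 0.2228104 ]), 'orientation': array([1.43968804e-05, 1.66119680e-01, 9.86105598e-01, 2.52084383e-05]), 'wrist_force': array([ 0.94398583,  0.17569473, -0.51768527]), 'ft_torque': array([-0.00356001, -0.01127787,  0.0191796 ]), 'grip_force': 0.0, 'finger_gap': 0.08527217917210798}
```

View pics/top0.png

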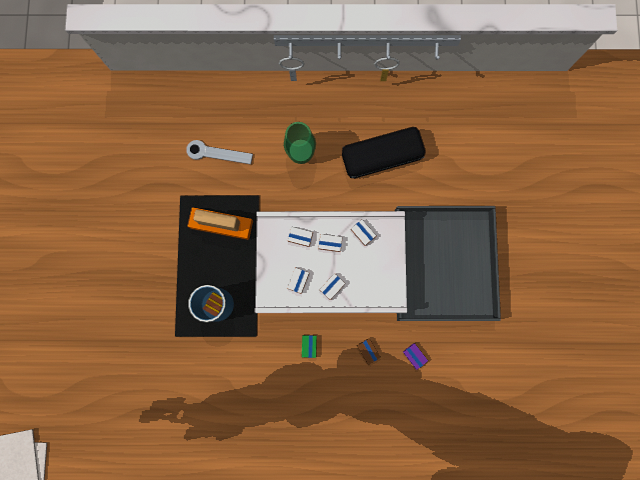

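Run:
```python
from h import *
for n in("top","side"):
    z=np.load(f"/tmp/{n}0.npz"); im,d=z["im"],z["d"]; W=cloud(n,d); ok=d>0
    # pot rim: height 0.09..0.106 near mat
    b=ok&(abs(W[...,2]-.099)<.006)&(abs(W[...,0]-.46)<.08)&(abs(W[...,1]-.24)<.08)
    P=W[b]; c=cv2.minEnclosingCircle(P[:,:2].astype(np.float32)); print(n,"rim",c,np.median(P[:,2]))
    b=ok&(abs(W[...,2]-.073)<.006)&(abs(W[...,0]-.62)<.1)&(abs(W[...,1]-.23)<.08)
    P=W[b]; print("grip",cv2.minAreaRect(P[:,:2].astype(np.float32)*1000),np.median(P[:,2]))
    b=ok&(abs(W[...,2]-.028)<.005)&(abs(W[...,0]-.62)<.1)&(abs(W[...,1]-.23)<.08)
    P=W[b]; print("block",cv2.minAreaRect(P[:,:2].astype(np.float32)*1000),np.median(P[:,2]))
    b=ok&(abs(W[...,2]-.065)<.0025)&(W[...,0]<.8)&(W[...,0]>.4)&(abs(W[...,1])<.17)
    for s,lo,hi in(("near",.4,.49),("far",.61,.7)):
        q=W[b&(W[...,0]>lo)&(W[...,0]<hi)]; print(s,len(q),np.round(np.percentile(q,[1,50,99],axis=0),3).tolist())
    b=ok&(abs(W[...,2]-.039)<.003)&(W[...,0]>.4)&(W[...,0]<.7)&(W[...,1]<-.1); q=W[b]; print("tray",np.round(np.percentile(q,[.5,99.5],axis=0),3).tolist())
```

```text
top rim ((0.46457549929618835, 0.23308970034122467), 0.03329332917928696) 0.09843823844809114
grip ((620.744384765625, 210.82159423828125), (117.69429779052734, 28.298465728759766), 84.31932830810547) 0.07329264367015717
block ((622.6041259765625, 229.37646484375), (120.18791198730469, 40.24183654785156), 79.19056701660156) 0.027562358758331594
near 806 [[0.449, -0.124, 0.063], [0.455, 0.015, 0.065], [0.49, 0.148, 0.067]]
far 682 [[0.613, -0.122, 0.063], [0.634, 0.011, 0.065], [0.639, 0.149, 0.067]]
tray [[0.436, -0.306, 0.036], [0.654, -0.116, 0.042]]
side rim ((0.46676114201545715, 0.2351282685995102), 0.03474379703402519) 0.0974664360747037
grip ((623.5033569335938, 231.89724731445312), (84.79325866699219, 22.54842185974121), 79.11344909667969) 0.07307071590752716
block ((623.6546630859375, 232.28529357910156), (122.3438720703125, 40.959842681884766), 79.83890533447266) 0.027449226399104375
near 1006 [[0.45, -0.123, 0.063], [0.455, 0.009, 0.064], [0.489, 0.149, 0.067]]
far 771 [[0.612, -0.122, 0.063], [0.634, -0.01, 0.064], [0.64, 0.15, 0.067]]
tray [[0.436, -0.304, 0.036], [0.657, -0.115, 0.042]]
```

The top picture shows the mat on the left (217,265), with the pot (207,303) and scraper (220,223) on it, and the tray on the right (450,262). 
- **Candidates:** the five white and blue chips on the marble are at (300,237), (330,242), (364,232), (299,280) and (333,287). The green (310,346), brown (370,350) and purple (416,356) chips on the table are look-alikes.
- **Choice:** the five on the ledge fit the description, because they are white-glazed and lie on the ledge. I'll confirm this in a crop.

```bash
cat >> h.py <<'E'
from scipy.spatial.transform import Rotation as Ro
def pose():
    s=env.get_state(); q=s["orientation"]; return np.array(s["tcp_pos"]),Ro.from_quat([q[1],q[2],q[3],q[0]])
def tool(yaw,pitch,ydir=None,roll=0):
    """yaw/pitch deg (pitch below horizontal), closing axis horizontal; or tool down with ydir"""
    if ydir is not None:
        a=np.radians(ydir); z=np.array([0,0,-1.]); y=np.array([np.cos(a),np.sin(a),0])
    else:
        a,p=np.radians(yaw),np.radians(pitch); y=np.array([-np.sin(a),np.cos(a),0])
        z=np.array([np.cos(p)*np.cos(a),np.cos(p)*np.sin(a),-np.sin(p)])
    return Ro.from_matrix(np.stack([np.cross(y,z),y,z],1))*Ro.from_rotvec([0,0,np.radians(roll)])
def plan(p,R):
    p0,R0=pose(); t=R0.inv().apply(np.array(p)-p0)/.12; r=np.degrees((R0.inv()*R).as_rotvec())/60
    n=int(np.ceil(max(abs(t).max(),abs(r).max()))); print("travel",np.round(t,3),"rot",np.round(r,3),"calls",n)
E
python3 - <<'E'
from h import *
z=np.load("/tmp/top0.npz"); im=z["im"]
cv2.imwrite("pics/crop0.png",cv2.resize(im[200:380,170:430],None,fx=3,fy=3,interpolation=cv2.INTER_CUBIC))
c=np.array([.4657,.234]); u=c/np.linalg.norm(c); yaw=np.degrees(np.arctan2(u[1],u[0])); print(yaw)
pre=np.r_[c-.12*u,.13]; print(pre)
print(pose()[1].as_matrix().round(2)); plan(pre,tool(yaw,30))
E
```

```text
26.678128336668227
[0.35847486 0.18012265 0.13      ]
[[-0.94  0.33  0.  ]
 [ 0.33  0.94  0.  ]
 [-0.    0.   -1.  ]]
travel [-2.33  -2.395  0.773] rot [-0.399 -0.944 -0.691] calls 3
```

View pics/crop0.png

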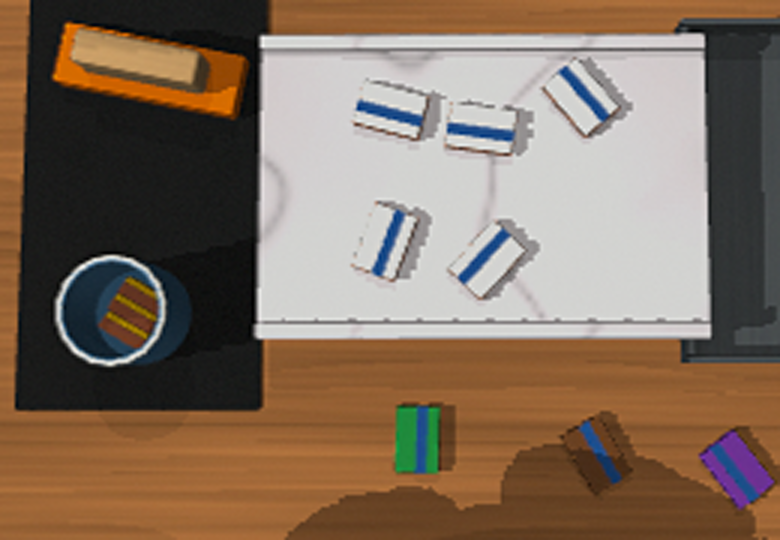

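The crop confirms five white/blue chips on the marble. The pot at (110,310) in the crop holds three yellow-edged chips, and the green, brown and purple chips lie on the table.

```bash
python3 -m pendant '[{"travel":[-1,-1,0],"rot":[0,0,0],"fingers":1},{"travel":[-1,-1,0],"rot":[0,0,0],"fingers":1},{"travel":[-1,-1,0],"rot":[0,0,0],"fingers":1},{"travel":[-1,-1,0],"rot":[0,0,0],"fingers":1},{"travel":[-1,-1,0],"rot":[-0.2,-0.47,-0.35],"fingers":1},{"travel":[-1,-1,0],"rot":[-0.2,-0.47,-0.35],"fingers":1},{"travel":[-1,-1,0],"rot":[-0.2,-0.47,-0.35],"fingers":1},{"travel":[-1,-1,0],"rot":[-0.2,-0.47,-0.35],"fingers":1},{"travel":[-1,-1,0],"rot":[-0.2,-0.47,-0.35],"fingers":1}]' 40
python3 - <<'E'
from h import *
print(env.get_state()["joint_pos"].round(3)); plan([.358,.180,.17],tool(26.7,30))
E
```

```text
clock: 2.0
tcp_pos: [0.2604, 0.389, 0.2217]
orientation: [0.257, -0.022, 0.964, 0.061]
wrist_force: [-0.9, -0.4, -0.2]
finger_gap: 0.0853
grip_force: 0.0
[ 1.049 -0.176 -0.622  0.731 -0.37   0.928]
travel [-0.471 -1.833  0.545] rot [-0.195 -0.473 -0.339] calls 2
```

```bash
python3 -m pendant '[{"travel":[-0.24,-0.92,0.27],"rot":[-0.1,-0.24,-0.17],"fingers":1},{"travel":[-0.24,-0.92,0.27],"rot":[-0.1,-0.24,-0.17],"fingers":1},{"travel":[-0.24,-0.92,0.27],"rot":[-0.1,-0.24,-0.17],"fingers":1},{"travel":[-0.24,-0.92,0.27],"rot":[-0.195,-0.473,-0.34],"fingers":1},{"travel":[-0.24,-0.92,0.27],"rot":[-0.195,-0.473,-0.34],"fingers":1},{"travel":[-0.24,-0.92,0.27],"rot":[-0.195,-0.473,-0.34],"fingers":1},{"travel":[-0.24,-0.92,0.27],"rot":[-0.195,-0.473,-0.34],"fingers":1}]'
python3 - <<'E'
from h import *
print(env.get_state()["joint_pos"].round(3)); plan([.358,.180,.13],tool(26.7,30))
E
```

```text
clock: 2.7
tcp_pos: [0.312, 0.3245, 0.2914]
orientation: [0.463, -0.197, 0.858, 0.102]
wrist_force: [0.3, 1.0, 0.3]
finger_gap: 0.0855
grip_force: 0.0
[ 0.861 -0.609 -1.026  0.209 -0.347  0.231]
travel [ 1.226 -1.241  0.6  ] rot [-0.02  -0.057 -0.003] calls 2
```

Run:
```python
from h import *
c=np.array([.4657,.234]); u=c/np.linalg.norm(c)
plan(np.r_[c-.04*u,.19],tool(26.7,25));
```

```text
travel [ 0.44  -1.233  0.885] rot [-0.02  -0.14  -0.003] calls 2
```

```bash
python3 -m pendant '[{"travel":[0,-0.5,0.5],"rot":[0,0,0],"fingers":1},{"travel":[0.1,-0.9,0.88],"rot":[-0.02,-0.14,0],"fingers":1},{"travel":[0.2,-0.98,0.88],"rot":[-0.02,-0.14,0],"fingers":1},{"travel":[0.2,-0.98,0.88],"rot":[-0.02,-0.14,0],"fingers":1},{"travel":[0.2,-0.98,0.88],"rot":[-0.02,-0.14,0],"fingers":1},{"travel":[0.2,-0.98,0.88],"rot":[-0.02,-0.14,0],"fingers":1}]'
python3 - <<'E'
from h import *
print(env.get_state()["joint_pos"].round(3)); 
c=np.array([.4657,.234]); u=c/np.linalg.norm(c)
plan(np.r_[c-.02*u,.165],tool(26.7,25)); plan(np.r_[c-.004*u,.06],tool(26.7,25));
E
```

```text
clock: 3.3
tcp_pos: [0.4628, 0.2773, 0.3124]
orientation: [0.495, -0.196, 0.838, 0.117]
wrist_force: [0.2, 0.2, 0.3]
finger_gap: 0.0852
grip_force: 0.0
[ 0.317 -0.492 -1.027 -0.028  0.127 -0.069]
travel [ 1.223 -0.337  0.323] rot [-0.003 -0.063 -0.003] calls 2
travel [ 1.926 -0.338  0.861] rot [-0.003 -0.063 -0.003] calls 2
```

```bash
cat >> h.py <<'E'
# arm model: base yaw, pitch chain, wrist yaw; par r0,h,a,b,l4,l5
def fk(q,P):
    r0,h,a,b,l4,l5=P; q1,q2,q3,q4,q5=q[:5]; f=q2-q3; g=f+q4
    r=r0+a*np.sin(q2)+b*np.cos(f)+l4*np.cos(g); z=h+a*np.cos(q2)-b*np.sin(f)-l4*np.sin(g)
    R1=Ro.from_euler("z",q1); d=R1.apply(Ro.from_euler("y",g).apply([np.cos(q5),np.sin(q5),0]))
    return R1.apply([r,0,z])+l5*d
E
python3 - <<'E'
from h import *
from scipy.optimize import least_squares as ls
D=[([1.0974,.3132,.0461,1.3036,0],[.1884,.5433,.2228]),([1.049,-.176,-.622,.731,-.37],[.2604,.389,.2217]),([.861,-.609,-1.026,.209,-.347],[.312,.3245,.2914]),([.317,-.492,-1.027,-.028,.127],[.4628,.2773,.3124])]
best=min((ls(lambda P:np.ravel([fk(q,P)-p for q,p in D]),[0.0,.2,a,a,.05,.15]) for a in(.2,.3,.4)),key=lambda s:s.cost)
P=best.x; print(P.round(4),best.cost**.5); np.save("P.npy",P)
# check
def ik(r,z,g):
    s=min((ls(lambda x:[fk([0,x[0],x[1],g-x[0]+x[1],0],P)[0]-r,fk([0,x[0],x[1],g-x[0]+x[1],0],P)[2]-z],[.3,i]) for i in(-.5,.5)),key=lambda s:s.cost)
    return s.x.round(3),round(g-s.x[0]+s.x[1],3),s.cost<1e-9
for r,z in((.52,.06),(.52,.17),(.56,.17),(.58,.18),(.55,.06)):
  for p in(20,30,40): print(r,z,p,ik(r,z,np.radians(p)))
for p in(0,15):print("pour",ik(.58,.18,np.radians(p)))
E
```

```text
[0.0565 0.2794 0.4961 0.3738 0.2932 0.1362] 0.09410305168005281
0.52 0.06 20 (array([ 2.451, -1.571]), np.float64(-3.673), np.False_)
0.52 0.06 30 (array([ 1.622, -1.571]), np.float64(-2.67), np.False_)
0.52 0.06 40 (array([ 0.682, -1.386]), np.float64(-1.37), np.True_)
0.52 0.17 20 (array([ 1.013, -1.571]), np.float64(-2.234), np.False_)
0.52 0.17 30 (array([ 0.287, -1.415]), np.float64(-1.178), np.True_)
0.52 0.17 40 (array([-0.092, -1.16 ]), np.float64(-0.369), np.True_)
0.56 0.17 20 (array([ 1.213, -1.571]), np.float64(-2.434), np.False_)
0.56 0.17 30 (array([ 0.263, -1.301]), np.float64(-1.04), np.True_)
0.56 0.17 40 (array([-0.004, -1.083]), np.float64(-0.381), np.True_)
0.58 0.18 20 (array([ 0.916, -1.476]), np.float64(-2.043), np.True_)
0.58 0.18 30 (array([ 0.206, -1.23 ]), np.float64(-0.912), np.True_)
0.58 0.18 40 (array([ 1.000e-03, -1.024e+00]), np.float64(-0.327), np.True_)
0.55 0.06 20 (array([ 2.25 , -1.571]), np.float64(-3.471), np.False_)
0.55 0.06 30 (array([ 1.61 , -1.571]), np.float64(-2.657), np.False_)
0.55 0.06 40 (array([ 0.583, -1.283]), np.float64(-1.167), np.True_)
pour (array([ 1.985, -1.428]), np.float64(-3.413), np.True_)
pour (array([ 1.464, -1.571]), np.float64(-2.773), np.False_)
```

```bash
python3 - <<'E'
import re
s=open("h.py").read()
s=s.replace("r0,h,a,b,l4,l5=P;","r0,h,a,b,l4,l5,c=P;").replace("R1.apply([r,0,z])","R1.apply([r,c,z])")
open("h.py","w").write(s)
E
cat >> h.py <<'E'
from scipy.optimize import least_squares as ls
def ik(p,yaw,pitch,P,seed):
    """joint 1-5 for TCP at p, tool z given"""
    a,e=np.radians(yaw),np.radians(pitch); d=np.array([np.cos(e)*np.cos(a),np.cos(e)*np.sin(a),-np.sin(e)])
    def F(q):
        dd=Ro.from_euler("z",q[0]).apply(Ro.from_euler("y",q[1]-q[2]+q[3]).apply([np.cos(q[4]),np.sin(q[4]),0]))
        return np.r_[fk(q,P)-p,.3*(dd-d)]
    lo=[-2.76,-.86,-1.03,-2.2,-1.47]; hi=[2.76,1.69,1.26,2.34,1.5]
    s=ls(F,seed,bounds=(lo,hi)); return s.x.round(2),(np.abs(s.fun).max()*1000).round(1)
E
python3 - <<'E'
from h import *
D=[([1.0974,.3132,.0461,1.3036,0],[.1884,.5433,.2228]),([1.049,-.176,-.622,.731,-.37],[.2604,.389,.2217]),([.861,-.609,-1.026,.209,-.347],[.312,.3245,.2914]),([.317,-.492,-1.027,-.028,.127],[.4628,.2773,.3124])]
b=min((ls(lambda P:np.ravel([fk(q,P)-p for q,p in D]),[0.0,.2,a,a,.05,.15,.08]) for a in(.2,.3,.4)),key=lambda s:s.cost)
P=b.x; print(P.round(4),b.cost**.5); np.save("P.npy",P)
c=np.array([.4657,.234])
for yaw in(10,27,50):
  for p in(20,30,40,50):
    print(yaw,p,[ik(np.r_[c,z],yaw,p,P,[.3,-.2,-.8,.2,.1]) for z in(.06,.16)])
for yaw in(-40,-20,0):
  for p in(0,20,40): print("pour",yaw,p,ik([.545,-.19,.17],yaw,p,P,[-.4,-.2,-.8,.2,.1]))
E
```

```text
[0.0176 0.2979 0.4993 0.4139 0.1321 0.31   0.0801] 0.004612998814456738
10 20 [(array([ 0.7 ,  1.42, -1.03, -2.2 , -0.66]), np.float64(44.1)), (array([ 0.65,  0.07, -1.03, -0.45, -0.55]), np.float64(53.5))]
10 30 [(array([ 0.6 ,  0.36, -1.03, -0.61, -0.46]), np.float64(45.9)), (array([ 0.53, -0.06, -1.03, -0.27, -0.35]), np.float64(33.5))]
10 40 [(array([ 0.48,  0.23, -1.03, -0.41, -0.27]), np.float64(23.0)), (array([ 0.44, -0.12, -1.03, -0.15, -0.21]), np.float64(9.4))]
10 50 [(array([ 0.4 ,  0.16, -1.03, -0.29, -0.15]), np.float64(3.3)), (array([ 0.4 , -0.14, -0.92,  0.1 , -0.14]), np.float64(0.0))]
27 20 [(array([ 0.06,  0.3 , -1.03, -0.55,  0.45]), np.float64(87.2)), (array([ 0.12, -0.15, -1.03, -0.19,  0.33]), np.float64(78.0))]
27 30 [(array([ 0.17,  0.2 , -1.03, -0.41,  0.26]), np.float64(61.6)), (array([ 0.16, -0.16, -1.03, -0.13,  0.26]), np.float64(44.6))]
27 40 [(array([ 0.2 ,  0.16, -1.03, -0.32,  0.2 ]), np.float64(32.2)), (array([ 0.19, -0.17, -1.03, -0.07,  0.21]), np.float64(14.5))]
27 50 [(array([ 0.22,  0.13, -1.03, -0.24,  0.16]), np.float64(7.8)), (array([ 0.21, -
[... 547 characters left out ...]
4,  0.33,  0.51]), np.float64(0.0))]
pour -40 0 (array([-0.11,  1.17, -1.03, -2.2 , -0.7 ]), np.float64(41.3))
pour -40 20 (array([-0.17,  0.26, -1.03, -0.75, -0.56]), np.float64(30.7))
pour -40 40 (array([-0.32,  0.01, -0.95, -0.23, -0.28]), np.float64(0.0))
pour -20 0 (array([-0.48,  1.18, -1.03, -2.2 ,  0.09]), np.float64(100.5))
pour -20 20 (array([-0.57,  0.04, -1.03, -0.5 ,  0.2 ]), np.float64(57.8))
pour -20 40 (array([-0.56, -0.04, -1.01, -0.26,  0.16]), np.float64(0.0))
pour 0 0 (array([-0.98,  1.17, -1.03, -2.2 ,  1.1 ]), np.float64(36.4))
pour 0 20 (array([-0.93,  0.2 , -1.03, -0.5 ,  0.89]), np.float64(26.8))
pour 0 40 (array([-0.78, -0.01, -0.92, -0.04,  0.57]), np.float64(0.0))
```

Run:
```python
from h import *
P=np.load("P.npy")
def best(p,yaw,pi): return min((ik(p,yaw,pi,P,s) for s in([.8,.3,-.5,.2,-1.],[-.3,.3,-.5,.2,1.])),key=lambda x:x[1])
c=[.4657,.234]
for yaw in(-100,-80,-60,-40,-20,70,90,110):
  for p in(15,25,35):
    o=[best(np.r_[c,z],yaw,p) for z in(.06,.2)]
    if o[0][1]<2: print("grasp",yaw,p,o)
for yaw in(-110,-90,-70,-50,-30,20,40,60,80,100):
  for p in(-15,0,15,30):
    o=best([.545,-.2,.18],yaw,p)
    if o[1]<2: print("pour",yaw,p,o)
for yaw in(-100,-80,-60,60,80):
    for p in (15,25): print("place",yaw,p,best([.545,.0125,.112],yaw,p))
```

```text
grasp -100 15 [(array([ 0.69,  1.37,  0.82,  2.26, -0.68]), np.float64(0.0)), (array([ 0.69,  1.14,  0.71,  2.34, -0.69]), np.float64(6.7))]
grasp -100 25 [(array([ 0.67,  1.2 ,  0.63,  2.02, -0.65]), np.float64(0.0)), (array([ 0.67,  1.04,  0.66,  2.21, -0.65]), np.float64(0.0))]
grasp -100 35 [(array([ 0.65,  1.03,  0.46,  1.8 , -0.59]), np.float64(0.0)), (array([ 0.65,  0.89,  0.54,  2.02, -0.59]), np.float64(0.0))]
grasp -80 15 [(array([ 0.79,  1.2 ,  0.45,  1.96, -0.91]), np.float64(0.0)), (array([ 0.79,  1.01,  0.43,  2.12, -0.91]), np.float64(0.0))]
grasp -80 25 [(array([ 0.76,  1.04,  0.31,  1.71, -0.85]), np.float64(0.0)), (array([ 0.76,  0.86,  0.34,  1.92, -0.85]), np.float64(0.0))]
grasp -80 35 [(array([ 0.73,  0.88,  0.17,  1.5 , -0.77]), np.float64(0.0)), (array([ 0.73,  0.72,  0.25,  1.74, -0.77]), np.float64(0.0))]
grasp -60 15 [(array([ 0.86,  1.02,  0.07,  1.51, -1.14]), np.float64(0.0)), (array([ 0.86,  0.81,  0.06,  1.72, -1.14]), np.float64(0.0))]
grasp -60 25 [(array([ 0.83,  0.85, -0.07,  1.24, -1.04]), np.float64(0.0)), (array([ 0.83,  0.65, -0.02,  1.49, -1.0
[... 3771 characters left out ...]
6, -0.98]), np.float64(0.0))
place -100 25 (array([ 0.33,  0.95,  0.29,  1.72, -0.92]), np.float64(0.0))
place -80 15 (array([ 0.42,  0.89, -0.01,  1.41, -1.21]), np.float64(0.0))
place -80 25 (array([ 0.39,  0.72, -0.12,  1.15, -1.09]), np.float64(0.0))
place -60 15 (array([ 0.43,  0.6 , -0.65,  0.  , -1.29]), np.float64(0.0))
place -60 25 (array([ 0.4 ,  0.48, -0.62,  0.2 , -1.12]), np.float64(0.0))
place 60 15 (array([-0.73,  0.74, -0.37,  1.12,  1.24]), np.float64(0.0))
place 60 25 (array([-0.69,  0.57, -0.45,  0.9 ,  1.11]), np.float64(0.0))
place 80 15 (array([-0.66,  0.95,  0.04,  1.71,  1.02]), np.float64(0.0))
place 80 25 (array([-0.63,  0.79, -0.05,  1.48,  0.95]), np.float64(0.0))
```

```bash
cat >> h.py <<'E'
def q6of(q,R):
    M=Ro.from_matrix(np.array([[0,0,1],[0,1,0],[-1,0,0]],float))
    B=Ro.from_euler("z",q[0])*Ro.from_euler("y",q[1]-q[2]+q[3])*Ro.from_euler("z",q[4])*M
    return (B.inv()*R).as_rotvec().round(2)
E
python3 - <<'E'
from h import *
P=np.load("P.npy"); s=[.8,.3,-.5,.2,-1.]
q=env.get_state()["joint_pos"]; print("check",q.round(2),q6of(q,pose()[1]))
c=np.array([.4657,.234])
for p,y,e in(([*c,.06],-60,25),([*c,.2],-60,25),([.545,-.19,.18],-80,20),([.545,.0125,.112],-65,25),([.545,.0125,.25],-70,25)):
    q=ik(p,y,e,P,s); print(p,y,e,q,"q6",q6of(q[0],tool(y,e)))
# chain of way points from here
plan([.42,.31,.3],tool(-17,25)); plan([.42,.31,.25],tool(-60,25))
E
```

```text
check [ 0.32 -0.49 -1.03 -0.03  0.13 -0.07] [-0.    0.   -0.07]
[np.float64(0.4657), np.float64(0.234), 0.06] -60 25 (array([ 0.83,  0.85, -0.07,  1.24, -1.04]), np.float64(0.0)) q6 [-0.01 -0.01  2.23]
[np.float64(0.4657), np.float64(0.234), 0.2] -60 25 (array([ 0.83,  0.65, -0.02,  1.49, -1.04]), np.float64(0.0)) q6 [-0.01 -0.01  2.23]
[0.545, -0.19, 0.18] -80 20 (array([ 0.03,  0.42, -0.57,  0.22, -1.2 ]), np.float64(0.0)) q6 [-0.01 -0.    1.18]
[0.545, 0.0125, 0.112] -65 25 (array([ 0.4 ,  0.53, -0.49,  0.47, -1.13]), np.float64(0.0)) q6 [ 0.   -0.    1.48]
[0.545, 0.0125, 0.25] -70 25 (array([ 0.4 ,  0.38, -0.26,  1.03, -1.13]), np.float64(0.0)) q6 [0.   0.   1.68]
travel [ 0.186  0.402 -0.123] rot [ 0.647 -0.061  0.326] calls 1
travel [0.551 0.402 0.077] rot [ 1.286 -0.052  0.651] calls 2
```

```bash
python3 -m pendant '[{"travel":[0.1,0.4,-0.1],"rot":[0.64,-0.03,0.33],"fingers":1},{"travel":[0.1,0.4,-0.1],"rot":[0.64,-0.03,0.33],"fingers":1},{"travel":[0.1,0.4,-0.1],"rot":[0.64,-0.03,0.33],"fingers":1},{"travel":[0.1,0.4,-0.1],"rot":[0.64,-0.03,0.33],"fingers":1},{"travel":[0.1,0.4,-0.1],"rot":[0.64,-0.03,0.33],"fingers":1},{"travel":[0.1,0.4,-0.1],"rot":[0.64,-0.03,0.33],"fingers":1},{"travel":[0.1,0.4,-0.1],"rot":[0.64,-0.03,0.33],"fingers":1},{"travel":[0.1,0.4,-0.1],"rot":[0.64,-0.03,0.33],"fingers":1}]'
python3 - <<'E'
from h import *
print(env.get_state()["joint_pos"].round(2)); plan([.43,.31,.22],tool(-60,25))
E
```

```text
clock: 4.1
tcp_pos: [0.4261, 0.316, 0.3078]
orientation: [0.519, 0.12, 0.843, -0.078]
wrist_force: [-0.8, 0.8, 0.1]
finger_gap: 0.0853
grip_force: 0.0
[ 0.99 -0.04 -0.63  0.47 -1.03  0.98]
travel [ 0.633 -0.033  0.37 ] rot [ 0.649 -0.025  0.322] calls 1
```

```bash
python3 -m pendant '[{"travel":[0.3,0,0.2],"rot":[0.65,-0.025,0.32],"fingers":1},{"travel":[0.63,-0.03,0.37],"rot":[0.65,-0.025,0.32],"fingers":1},{"travel":[0.63,-0.03,0.37],"rot":[0.65,-0.025,0.32],"fingers":1},{"travel":[0.63,-0.03,0.37],"rot":[0.65,-0.025,0.32],"fingers":1},{"travel":[0.63,-0.03,0.37],"rot":[0.65,-0.025,0.32],"fingers":1},{"travel":[0.63,-0.03,0.37],"rot":[0.65,-0.025,0.32],"fingers":1},{"travel":[0.63,-0.03,0.37],"rot":[0.65,-0.025,0.32],"fingers":1},{"travel":[0.63,-0.03,0.37],"rot":[0.65,-0.025,0.32],"fingers":1}]'
cat >> h.py <<'E'
def blob(n,d,x,y,r,z,dz=.006):
    W=cloud(n,d); b=(d>0)&(abs(W[...,2]-z)<dz)&(abs(W[...,0]-x)<r)&(abs(W[...,1]-y)<r); return W[b]
E
python3 - <<'E'
from h import *
s=env.get_state();print(s["joint_pos"].round(2))
for n in("top","side"):
    im,d=env.read_camera(n); Q=blob(n,d,.466,.234,.07,.099); print(n,len(Q),cv2.minEnclosingCircle(Q[:,:2].astype(np.float32)))
c=np.array([.4657,.234]); a=np.radians(-60); u=np.array([np.cos(a),np.sin(a)])
for k,z in((.11,.075),(.003,.06)): print(k);plan(np.r_[c-k*u,z],tool(-60,22))
E
```

```text
clock: 4.9
tcp_pos: [0.4316, 0.3085, 0.2187]
orientation: [0.464, 0.422, 0.73, -0.271]
wrist_force: [-0.6, 0.3, -0.9]
finger_gap: 0.0855
grip_force: 0.0
[ 0.95  0.71  0.15  1.74 -0.96  2.4 ]
top 302 ((0.46461132168769836, 0.23352794349193573), 0.03328067436814308)
side 377 ((0.4658144414424896, 0.2351522445678711), 0.03437202796339989)
0.11
travel [ 1.196 -0.056  0.3  ] rot [-0.001 -0.051  0.   ] calls 2
0.003
travel [ 0.932 -0.055  1.161] rot [-0.001 -0.051  0.   ] calls 2
```

```bash
python3 -m pendant '[{"travel":[1,-0.056,0.2],"rot":[0,-0.05,0],"fingers":1},{"travel":[1,-0.056,0.2],"rot":[0,-0.05,0],"fingers":1},{"travel":[1,-0.056,0.2],"rot":[0,-0.05,0],"fingers":1},{"travel":[1,-0.056,0.2],"rot":[0,-0.05,0],"fingers":1}]'
python3 - <<'E'
from h import *
c=np.array([.4653,.2342]); a=np.radians(-60); u=np.array([np.cos(a),np.sin(a)])
for k,z in((.1,.075),(.003,.06)): print(k);plan(np.r_[c-k*u,z],tool(-60,22))
E
```

```text
clock: 5.4
tcp_pos: [0.4084, 0.3295, 0.1005]
orientation: [0.484, 0.413, 0.719, -0.281]
wrist_force: [-0.0, 0.1, -0.4]
finger_gap: 0.0856
grip_force: 0.0
0.1
travel [0.163 0.014 0.164] rot [-0.     0.001  0.003] calls 1
0.003
travel [-0.023  0.013  0.961] rot [-0.     0.001  0.003] calls 1
```

```bash
python3 -m pendant '[{"travel":[0,0.013,0.3],"rot":[0,0,0],"fingers":1},{"travel":[-0.02,0.013,0.6],"rot":[0,0,0],"fingers":1},{"travel":[-0.02,0.013,0.8],"rot":[0,0,0],"fingers":1},{"travel":[-0.02,0.013,0.95],"rot":[0,0,0],"fingers":1},{"travel":[-0.02,0.013,0.95],"rot":[0,0,0],"fingers":1},{"travel":[-0.02,0.013,0.95],"rot":[0,0,0],"fingers":0.2},{"travel":[-0.02,0.013,0.95],"rot":[0,0,0],"fingers":0.2},{"travel":[-0.02,0.013,0.95],"rot":[0,0,0],"fingers":-0.5},{"travel":[-0.02,0.013,0.95],"rot":[0,0,0],"fingers":-0.5},{"travel":[-0.02,0.013,0.95],"rot":[0,0,0],"fingers":-0.5}]' 60
python3 - <<'E'
from h import *
print(env.get_state()["joint_pos"].round(2))
plan(pose()[0]+[0,0,.1],pose()[1])
E
```

```text
clock: 6.4
tcp_pos: [0.4647, 0.24, 0.0627]
orientation: [0.485, 0.415, 0.718, -0.279]
wrist_force: [-3.1, 4.4, 4.0]
finger_gap: 0.0338
grip_force: 61.8
[ 0.85  0.82 -0.12  1.3  -1.07  2.31]
travel [-0.773  0.001 -0.312] rot [0. 0. 0.] calls 1
```

Run:
```python
from h import *
im,d=env.read_camera("side"); a=cv2.resize(im[120:320,60:320],None,fx=2.3,fy=2.3)
im,d=env.read_camera("top"); b=cv2.resize(im[200:400,120:320],None,fx=2.3,fy=2.3)[:a.shape[0]]
o=np.hstack([a,b]); o=cv2.resize(o,(780,int(o.shape[0]*780/o.shape[1]))); cv2.imwrite("pics/g1.png",o)
print(env.get_state()["finger_gap"],env.get_state()["grip_force"])
```

```text
0.033780687088020435 62.12443014839664
```

View pics/g1.png

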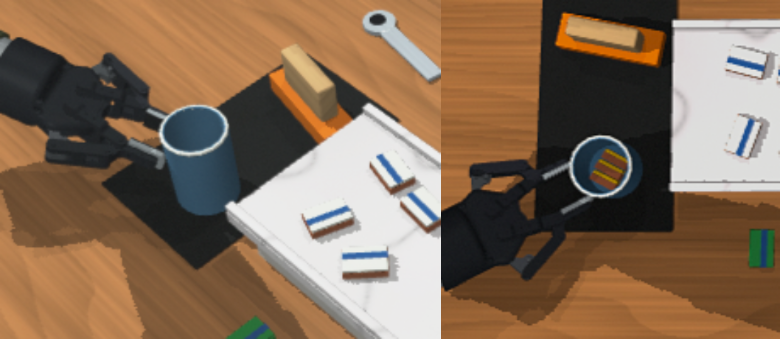

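The picture shows the fingertips pinching only the near side of the pot (crop right, about (570,185)). The pads closed behind the pot's diameter and pushed it ahead. I'll open, measure and regrasp deeper.

```bash
python3 -m pendant '[{"travel":[0,0,0],"rot":[0,0,0],"fingers":1},{"travel":[0,0,0],"rot":[0,0,0],"fingers":1},{"travel":[0,0,0],"rot":[0,0,0],"fingers":1},{"travel":[0,0,0],"rot":[0,0,0],"fingers":1},{"travel":[0,0,0],"rot":[0,0,0],"fingers":1}]'
python3 - <<'E'
from h import *
c=[]
for n in("top","side"):
    im,d=env.read_camera(n); Q=blob(n,d,.475,.22,.06,.099); k=cv2.minEnclosingCircle(Q[:,:2].astype(np.float32)); print(n,len(Q),k); c.append(k[0])
c=np.mean(c,0); p,R=pose(); print("pot in tool",R.inv().apply(np.r_[c,.06]-p),R.as_matrix()[:,2])
a=np.radians(-60); u=np.array([np.cos(a),np.sin(a)])
for k,z,e in((.07,.08,12),(-.011,.066,12)): print(k,ik(np.r_[c-k*u,z],-60,e,np.load("P.npy"),[.8,.8,0,1.2,-1]));plan(np.r_[c-k*u,z],tool(-60,e))
E
```

```text
clock: 7.0
tcp_pos: [0.4648, 0.2385, 0.0618]
orientation: [0.484, 0.415, 0.718, -0.28]
wrist_force: [0.2, -0.8, -0.9]
finger_gap: 0.0857
grip_force: 0.0
top 297 ((0.4743531048297882, 0.2230464071035385), 0.03338292986154556)
side 371 ((0.4762954115867615, 0.2233799695968628), 0.033849723637104034)
pot in tool [-0.00516798  0.0014921   0.0179216 ] [ 0.4621894  -0.80380634 -0.37453481]
0.07 (array([ 0.95,  1.11,  0.24,  1.8 , -1.09]), np.float64(0.0))
travel [ 0.021  0.011 -0.454] rot [-0.002 -0.167 -0.001] calls 1
-0.011 (array([ 0.83,  1.04,  0.07,  1.55, -1.2 ]), np.float64(0.0))
travel [-0.124  0.013  0.216] rot [-0.002 -0.167 -0.001] calls 1
```

```bash
python3 -m pendant '[{"travel":[-0.04,0.012,-0.25],"rot":[0,-0.17,0],"fingers":1},{"travel":[-0.04,0.012,-0.25],"rot":[0,-0.17,0],"fingers":1},{"travel":[-0.04,0.012,-0.25],"rot":[0,-0.17,0],"fingers":1},{"travel":[-0.08,0.013,0],"rot":[0,-0.17,0],"fingers":1},{"travel":[-0.12,0.013,0.15],"rot":[0,-0.17,0],"fingers":1},{"travel":[-0.12,0.013,0.21],"rot":[0,-0.17,0],"fingers":1},{"travel":[-0.12,0.013,0.21],"rot":[0,-0.17,0],"fingers":1},{"travel":[-0.12,0.013,0.21],"rot":[0,-0.17,0],"fingers":1}]'
python3 - <<'E'
from h import *
c=[]
for n in("top","side"):
    im,d=env.read_camera(n); Q=blob(n,d,.475,.22,.06,.099); k=cv2.minEnclosingCircle(Q[:,:2].astype(np.float32)); print(n,len(Q),k); c.append(k[0])
c=np.mean(c,0); p,R=pose(); print("pot in tool",R.inv().apply(np.r_[c,p[2]]-p))
E
```

```text
clock: 7.9
tcp_pos: [0.4806, 0.2148, 0.0666]
orientation: [0.546, 0.389, 0.672, -0.315]
wrist_force: [-0.1, 0.4, 0.2]
finger_gap: 0.0852
grip_force: 0.0
top 335 ((0.4571877419948578, 0.24005937576293945), 0.057145316153764725)
side 414 ((0.4579920172691345, 0.2400602400302887), 0.05707812309265137)
pot in tool [ 0.00672513 -0.00747184 -0.03214803]
```

```bash
python3 -m pendant '[{"travel":[0,0,0],"rot":[0,0,0],"fingers":0.5},{"travel":[0,0,0],"rot":[0,0,0],"fingers":0.3},{"travel":[0,0,0],"rot":[0,0,0],"fingers":0.2},{"travel":[0,0,0],"rot":[0,0,0],"fingers":-0.3},{"travel":[0,0,0],"rot":[0,0,0],"fingers":-0.3},{"travel":[0,0,0],"rot":[0,0,0],"fingers":-0.3},{"travel":[0,0,0],"rot":[0,0,0],"fingers":-0.3}]' 60;  python3 - <<'E'
from h import *
P=np.load("P.npy"); p=pose()[0]; plan(p+[0,0,.08],pose()[1])
for a in (([.535,-.235,.17],-80,15),([.535,-.235,.17],-80,20),([.5,.0,.2],-70,15),([.535,-.12,.2],-80,18)):
    q=ik(*a,P,[.3,.4,-.4,.5,-1.1]); print(a,q,q6of(q[0],tool(*a[1:])))
E
```

```text
clock: 8.7
tcp_pos: [0.4807, 0.215, 0.0663]
orientation: [0.546, 0.389, 0.672, -0.315]
wrist_force: [-1.6, 5.5, 5.7]
finger_gap: 0.0616
grip_force: 65.3
travel [-0.653  0.001 -0.136] rot [0. 0. 0.] calls 1
([0.535, -0.235, 0.17], -80, 15) (array([-0.04,  0.48, -0.72, -0.31, -1.23]), np.float64(0.0)) [0.01 0.   0.86]
([0.535, -0.235, 0.17], -80, 20) (array([-0.06,  0.41, -0.68, -0.09, -1.15]), np.float64(0.0)) [ 0.   -0.    0.96]
([0.5, 0.0, 0.2], -70, 15) (array([ 0.45,  0.53, -0.37,  1.03, -1.29]), np.float64(0.0)) [ 0.   -0.    1.94]
([0.535, -0.12, 0.2], -80, 18) (array([ 0.18,  0.47, -0.4 ,  0.72, -1.26]), np.float64(0.0)) [-0.    0.    1.59]
```

```bash
python3 -m pendant '[{"travel":[-0.15,0,-0.03],"rot":[0,0,0],"fingers":-0.3},{"travel":[-0.3,0,-0.06],"rot":[0,0,0],"fingers":-0.3},{"travel":[-0.5,0,-0.1],"rot":[0,0,0],"fingers":-0.3},{"travel":[-0.7,0,-0.14],"rot":[0,0,0],"fingers":-0.3},{"travel":[-0.85,0,-0.18],"rot":[0,0,0],"fingers":-0.3},{"travel":[-0.85,0,-0.18],"rot":[0,0,0],"fingers":-0.3}]' 80;  python3 - <<'E'
from h import *
im,d=env.read_camera("side"); a=cv2.resize(im[60:320,60:340],None,fx=2,fy=2)
im,d=env.read_camera("top"); b=cv2.resize(im[200:400,120:320],None,fx=2.6,fy=2.6)[:a.shape[0]]
o=np.hstack([a,b]); o=cv2.resize(o,(780,int(o.shape[0]*780/o.shape[1]))); cv2.imwrite("pics/g2.png",o)
plan([.49,.1,.19],tool(-66,14)); plan([.535,-.235,.17],tool(-80,17))
E
```

```text
clock: 9.3
tcp_pos: [0.4807, 0.215, 0.1731]
orientation: [0.546, 0.39, 0.671, -0.314]
wrist_force: [0.2, 0.3, -3.7]
finger_gap: 0.0605
grip_force: 86.4
travel [-0.34  -0.403  0.816] rot [0.095 0.036 0.02 ] calls 1
travel [-0.715 -1.467  3.403] rot [0.321 0.085 0.081] calls 4
```

View pics/g2.png

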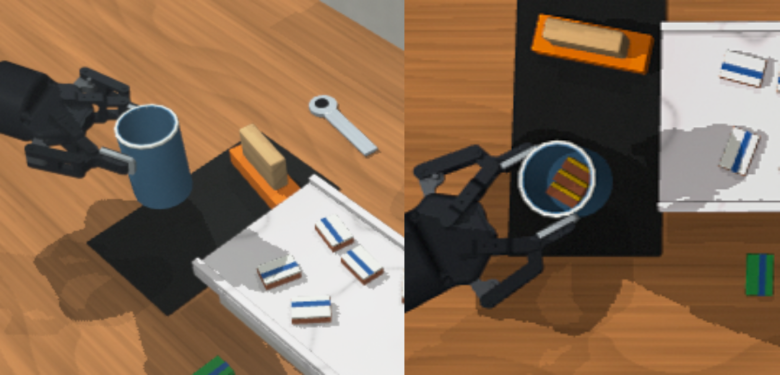

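Run:
```python
from h import *
for n in("top","side"):
    im,d=env.read_camera(n); r=env.outline_of(n,"pot")[0]; W=cloud(n,d); Q=W[r["mask"]&(d>0)]
    zt=np.percentile(Q[:,2],98); T=Q[Q[:,2]>zt-.012]; k=cv2.minEnclosingCircle(T[:,:2].astype(np.float32)); p,R=pose()
    print(n,zt,k,"pot rim centre in tool",R.inv().apply(np.r_[k[0],zt]-p),R.inv().apply([0,0,1]))
```

```text
top 0.20488122635975944 ((0.47395211458206177, 0.2210867702960968), 0.03338535875082016) pot rim centre in tool [-0.03300774 -0.00184972 -0.01593032] [-9.78837946e-01 -3.32215960e-04 -2.04636667e-01]
side 0.06908394247337217 ((0.5087601542472839, 0.073636494576931), 0.02471739985048771) pot rim centre in tool [ 0.07016321 -0.04504114  0.1539284 ] [-0.97893609 -0.0012065  -0.20416338]
```

```bash
python3 -m pendant '[{"travel":[0.3,0,0.06],"rot":[0,0,0],"fingers":-0.3},{"travel":[0.6,0,0.12],"rot":[0,0,0],"fingers":-0.3},{"travel":[0.75,0,0.16],"rot":[0,0,0],"fingers":-0.3},{"travel":[0.84,0,0.176],"rot":[0,0,0],"fingers":-0.3},{"travel":[0.84,0,0.176],"rot":[0,0,0],"fingers":-0.3},{"travel":[0.84,0,0.176],"rot":[0,0,0],"fingers":1},{"travel":[0.84,0,0.176],"rot":[0,0,0],"fingers":1},{"travel":[0.84,0,0.176],"rot":[0,0,0],"fingers":1},{"travel":[0.84,0,0.176],"rot":[0,0,0],"fingers":1}]' 60;python3 -m pendant '[{"travel":[0,0,0.05],"rot":[0,0,0],"fingers":1},{"travel":[0,0,0.1],"rot":[0,0,0],"fingers":1},{"travel":[0,0,0.13],"rot":[0,0,0],"fingers":1},{"travel":[0,0,0.13],"rot":[0,0,0],"fingers":1}]'
python3 - <<'E'
from h import *
im,d=env.read_camera("top"); r=env.outline_of("top","pot")[0]; Q=cloud("top",d)[r["mask"]&(d>0)]
Q=Q[(Q[:,2]>.09)&(Q[:,2]<.105)]; k=cv2.minEnclosingCircle(Q[:,:2].astype(np.float32)); p,R=pose()
print(k,R.inv().apply(np.r_[k[0],p[2]]-p))
b=cv2.resize(im[220:380,110:310],None,fx=3,fy=3); cv2.imwrite("pics/g3.png",b)
E
```

```text
clock: 10.5
tcp_pos: [0.4806, 0.215, 0.0678]
orientation: [0.546, 0.389, 0.672, -0.315]
wrist_force: [0.1, 0.6, 0.4]
finger_gap: 0.0858
grip_force: 0.0
clock: 10.9
tcp_pos: [0.4881, 0.2007, 0.064]
orientation: [0.546, 0.389, 0.671, -0.316]
wrist_force: [-0.1, 0.1, 0.2]
finger_gap: 0.0852
grip_force: 0.0
((0.47336456179618835, 0.222490593791008), 0.03342992067337036) [ 0.00526388 -0.00206272 -0.02520517]
```

View pics/g3.png

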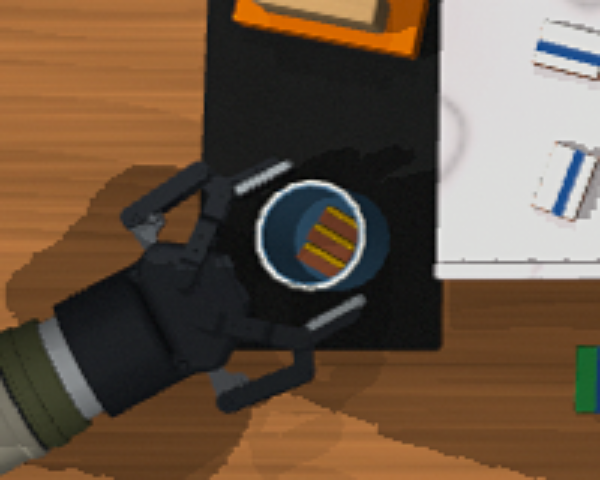

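The pads now straddle the pot: they are at (264,176) and (335,313), with the pot centre at (312,237), so the diameter lies within the pads. I'll close now.

```bash
python3 -m pendant '[{"travel":[0,0,0.03],"rot":[0,0,0],"fingers":1},{"travel":[0,0,0.03],"rot":[0,0,0],"fingers":0.5},{"travel":[0,0,0.03],"rot":[0,0,0],"fingers":0.4},{"travel":[0,0,0.03],"rot":[0,0,0],"fingers":0},{"travel":[0,0,0.03],"rot":[0,0,0],"fingers":0},{"travel":[0,0,0.03],"rot":[0,0,0],"fingers":0},{"travel":[-0.4,0,-0.05],"rot":[0,0,0],"fingers":0},{"travel":[-0.8,0,-0.13],"rot":[0,0,0],"fingers":0},{"travel":[-1,0,-0.18],"rot":[0,0,0],"fingers":0},{"travel":[-1,0,-0.18],"rot":[0,0,0],"fingers":0}]' 60;  python3 - <<'E'
from h import *
im,d=env.read_camera("top"); r=env.outline_of("top","pot")[0]; Q=cloud("top",d)[r["mask"]&(d>0)]
zt=np.percentile(Q[:,2],97);Q=Q[Q[:,2]>zt-.012]; k=cv2.minEnclosingCircle(Q[:,:2].astype(np.float32)); p,R=pose()
print(zt,k,R.inv().apply(np.r_[k[0],zt]-p))
a=np.array([.49,.12,.2])
plan(a,tool(-65,14)); plan([.535,-.235,.17],tool(-80,17))
E
```

```text
clock: 12.0
tcp_pos: [0.4901, 0.1995, 0.1884]
orientation: [0.546, 0.39, 0.671, -0.313]
wrist_force: [0.9, -0.1, -4.3]
finger_gap: 0.0626
grip_force: 66.1
0.225546141482003 ((0.47449591755867004, 0.2227199226617813), 0.033087048679590225) [-0.0340223  -0.00072639 -0.03607817]
travel [-0.242 -0.32   0.533] rot [0.079 0.035 0.017] calls 1
travel [-0.565 -1.468  3.277] rot [0.321 0.084 0.081] calls 4
```

```bash
python3 -m pendant '[{"travel":[-0.1,-0.2,0.4],"rot":[0.08,0.03,0.02],"fingers":0},{"travel":[-0.17,-0.4,0.8],"rot":[0.08,0.03,0.02],"fingers":0},{"travel":[-0.2,-0.45,1],"rot":[0.1,0.03,0.02],"fingers":0},{"travel":[-0.2,-0.45,1],"rot":[0.1,0.03,0.02],"fingers":0}]';  python3 - <<'E'
from h import *
plan([.535,-.248,.18],tool(-80,17))
E
```

```text
clock: 12.5
tcp_pos: [0.5023, 0.0612, 0.1826]
orientation: [0.516, 0.43, 0.658, -0.341]
wrist_force: [-0.3, -0.8, -3.0]
finger_gap: 0.0623
grip_force: 69.2
travel [-0.559 -0.774  2.409] rot [0.215 0.056 0.063] calls 3
```

```bash
python3 -m pendant '[{"travel":[-0.1,-0.13,0.4],"rot":[0.1,0.03,0.03],"fingers":0},{"travel":[-0.2,-0.3,0.8],"rot":[0.1,0.03,0.03],"fingers":0},{"travel":[-0.23,-0.32,1],"rot":[0.1,0.03,0.03],"fingers":0},{"travel":[-0.23,-0.32,1],"rot":[0.1,0.03,0.03],"fingers":0}]';  python3 - <<'E'
from h import *
plan([.535,-.248,.18],tool(-80,17))
E
```

```text
clock: 12.9
tcp_pos: [0.5173, -0.0642, 0.1809]
orientation: [0.488, 0.471, 0.642, -0.359]
wrist_force: [0.5, 0.1, -4.2]
finger_gap: 0.0625
grip_force: 69.0
travel [-0.394 -0.319  1.453] rot [0.119 0.025 0.036] calls 2
```

```bash
python3 -m pendant '[{"travel":[-0.1,-0.08,0.4],"rot":[0.06,0.01,0.02],"fingers":0},{"travel":[-0.2,-0.18,0.8],"rot":[0.12,0.025,0.036],"fingers":0},{"travel":[-0.27,-0.22,1],"rot":[0.12,0.025,0.036],"fingers":0},{"travel":[-0.27,-0.22,1],"rot":[0.12,0.025,0.036],"fingers":0}]';  python3 - <<'E'
from h import *
plan([.535,-.248,.18],tool(-80,17))
E
```

```text
clock: 13.3
tcp_pos: [0.5296, -0.1918, 0.1809]
orientation: [0.456, 0.519, 0.614, -0.382]
wrist_force: [-0.4, 0.2, -4.4]
finger_gap: 0.0625
grip_force: 69.2
travel [-0.13  -0.035  0.451] rot [-0.002  0.    -0.005] calls 1
```

```bash
python3 -m pendant '[{"travel":[-0.13,-0.04,0.45],"rot":[0,0,-0.2],"fingers":0},{"travel":[-0.13,-0.04,0.45],"rot":[0,0,-0.4],"fingers":0},{"travel":[-0.13,-0.04,0.45],"rot":[0,0,-0.6],"fingers":0},{"travel":[-0.13,-0.04,0.45],"rot":[0,0,-0.8],"fingers":0},{"travel":[-0.13,-0.04,0.45],"rot":[0,0,-1],"fingers":0},{"travel":[-0.13,-0.04,0.45],"rot":[0,0,-1],"fingers":0},{"travel":[-0.13,-0.04,0.45],"rot":[0,0,-1],"fingers":0},{"travel":[-0.13,-0.04,0.45],"rot":[0,0,-1],"fingers":0}]';python3 -m pendant '[{"travel":[0,0,0],"rot":[0,0,-0.13],"fingers":0},{"travel":[0,0,0],"rot":[0,0,-0.26],"fingers":0},{"travel":[0,0,0],"rot":[0,0,-0.4],"fingers":0},{"travel":[0,0,0],"rot":[0,0,-0.53],"fingers":0},{"travel":[0,0,0],"rot":[0,0,-0.66],"fingers":0},{"travel":[0,0,0],"rot":[0,0,-0.8],"fingers":0},{"travel":[0,0,0],"rot":[0,0,-0.9],"fingers":0},{"travel":[0,0,0],"rot":[0,0,-1],"fingers":0},{"travel":[0,0,0],"rot":[0,0,-1],"fingers":0}]'; python3 -m pendant '[{"travel":[0,0,0],"rot":[0,0,-0.13],"fingers":0},{"travel":[0,0,0],"rot":[0,0,-0.26],"fingers":0},{"travel":[0,0,0],"rot":[0,0,-0.4],"fingers":0},{"travel":[0,0,0],"rot":[0,0,-0.4],"fingers":0},{"travel":[0,0,0],"rot":[0,0,-0.4],"fingers":0},{"travel":[0,0,0],"rot":[0,0,-0.4],"fingers":0},{"travel":[0,0,0],"rot":[0,0,-0.4],"fingers":0}]'
python3 - <<'E'
from h import *
for n,k in(("top",(190,360,370,530)),("side",(250,480,320,520))):
    im,d=env.read_camera(n); y0,y1,x0,x1=k
    globals()[n]=cv2.resize(im[y0:y1,x0:x1],(390,int(390*(y1-y0)/(x1-x0))))
h=min(top.shape[0],side.shape[0]); cv2.imwrite("pics/pour.png",np.hstack([top[:h],side[:h]])); print(env.get_state()["joint_pos"].round(2))
E
```

```text
clock: 14.1
tcp_pos: [0.5348, -0.2441, 0.1788]
orientation: [0.201, 0.136, 0.793, -0.559]
wrist_force: [-0.6, -0.4, -4.6]
finger_gap: 0.0626
grip_force: 69.4
clock: 15.0
tcp_pos: [0.5349, -0.2442, 0.1792]
orientation: [-0.103, -0.276, 0.755, -0.585]
wrist_force: [0.1, 0.9, -3.7]
finger_gap: 0.0626
grip_force: 69.4
clock: 15.7
tcp_pos: [0.5356, -0.2451, 0.1818]
orientation: [-0.221, -0.425, 0.682, -0.553]
wrist_force: [-0.5, 0.4, -2.7]
finger_gap: 0.0624
grip_force: 69.3
[-0.07  0.32 -0.8  -0.23 -1.19 -1.65]
```

View pics/pour.png

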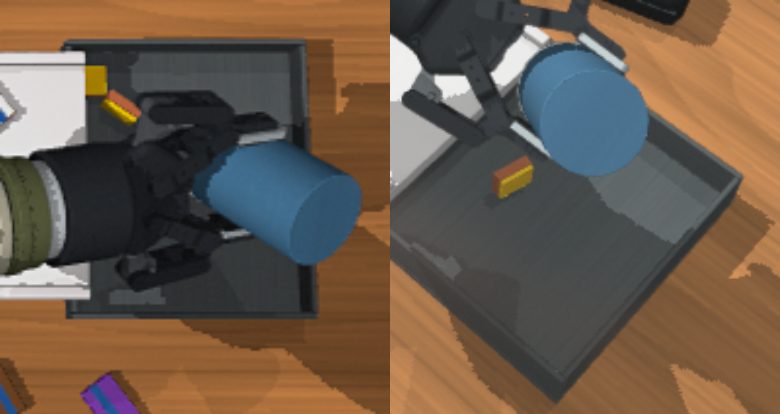

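The pot is tipped over the tray. Two yellow chips show in the tray near the ledge end (top crop (95,80) and (122,107)). I'll roll back and look unobstructed.

```bash
python3 -m pendant '[{"travel":[0,0,0],"rot":[0,0,0.13],"fingers":0},{"travel":[0,0,0],"rot":[0,0,0.26],"fingers":0},{"travel":[0,0,0],"rot":[0,0,0.4],"fingers":0},{"travel":[0,0,0],"rot":[0,0,0.53],"fingers":0},{"travel":[0,0,0],"rot":[0,0,0.66],"fingers":0},{"travel":[0,0,0],"rot":[0,0,0.8],"fingers":0},{"travel":[0,0,0],"rot":[0,0,0.9],"fingers":0},{"travel":[0,0,0],"rot":[0,0,1],"fingers":0},{"travel":[0,0,0],"rot":[0,0,1],"fingers":0}]';python3 -m pendant '[{"travel":[0,0,0],"rot":[0,0,0.13],"fingers":0},{"travel":[0,0,0],"rot":[0,0,0.26],"fingers":0},{"travel":[0,0,0],"rot":[0,0,0.4],"fingers":0},{"travel":[0,0,0],"rot":[0,0,0.53],"fingers":0},{"travel":[0,0,0],"rot":[0,0,0.66],"fingers":0},{"travel":[0,0,0],"rot":[0,0,0.8],"fingers":0},{"travel":[0,0,0],"rot":[0,0,0.9],"fingers":0},{"travel":[0,0,0],"rot":[0,0,1],"fingers":0},{"travel":[0,0,0],"rot":[0,0,1],"fingers":0}]'; python3 -m pendant '[{"travel":[0,0,0],"rot":[0,0,0.13],"fingers":0},{"travel":[0,0,0],"rot":[0,0,0.26],"fingers":0},{"travel":[0,0,0],"rot":[0,0,0.4],"fingers":0},{"travel":[0,0,0],"rot":[0,0,0.4],"fingers":0},{"travel":[0,0,0],"rot":[0,0,0.4],"fingers":0}]'
python3 - <<'E'
from h import *
im,d=env.read_camera("top"); r=env.outline_of("top","pot_chip1"); W=cloud("top",d)
for q in r:
    m=q["mask"]&(d>0); print(round(q["conf"],2),np.round(q["xy"]),np.median(W[m],0).round(3),np.percentile(W[m][:,2],97).round(3))
plan([.502,.061,.2],tool(-68,14)); plan([.4899,.1995,.188],tool(-60,12))
E
```

```text
clock: 16.7
tcp_pos: [0.5356, -0.2453, 0.1821]
orientation: [0.085, -0.027, 0.803, -0.589]
wrist_force: [0.0, -0.4, -2.8]
finger_gap: 0.0625
grip_force: 69.5
clock: 17.6
tcp_pos: [0.5356, -0.2453, 0.1821]
orientation: [0.367, 0.377, 0.709, -0.469]
wrist_force: [-0.2, -0.1, -3.4]
finger_gap: 0.0625
grip_force: 69.3
clock: 18.1
tcp_pos: [0.5356, -0.2453, 0.182]
orientation: [0.456, 0.515, 0.616, -0.383]
wrist_force: [0.7, 0.5, -4.4]
finger_gap: 0.0628
grip_force: 69.3
travel [ 0.602  0.171 -2.495] rot [-0.192 -0.048 -0.053] calls 3
travel [ 1.033  0.273 -3.57 ] rot [-0.322 -0.081 -0.083] calls 4
```

```bash
python3 -m pendant '[{"travel":[0.1,0.07,-0.4],"rot":[-0.03,-0.01,-0.01],"fingers":0},{"travel":[0.18,0.07,-0.8],"rot":[-0.06,-0.015,-0.02],"fingers":0},{"travel":[0.18,0.07,-1],"rot":[-0.08,-0.02,-0.02],"fingers":0},{"travel":[0.18,0.07,-1],"rot":[-0.08,-0.02,-0.02],"fingers":0}]'; python3 -m pendant '[{"travel":[0.1,0.07,-0.4],"rot":[-0.03,-0.01,-0.01],"fingers":0},{"travel":[0.2,0.07,-0.8],"rot":[-0.06,-0.015,-0.02],"fingers":0},{"travel":[0.23,0.1,-1],"rot":[-0.08,-0.02,-0.02],"fingers":0},{"travel":[0.23,0.1,-1],"rot":[-0.08,-0.02,-0.02],"fingers":0}]'
python3 - <<'E'
from h import *
im,d=env.read_camera("top"); cv2.imwrite("pics/t2.png",cv2.resize(im[180:340,240:520],None,fx=2.8,fy=2.8)); W=cloud("top",d)
for q in env.outline_of("top","pot_chip1"):
    m=q["mask"]&(d>0); print(round(q["conf"],2),np.round(q["xy"]),np.median(W[m],0).round(3),np.percentile(W[m][:,2],97).round(3))
plan([.502,.061,.2],tool(-68,14)); plan([.4899,.1995,.188],tool(-60,12))
E
```

```text
clock: 18.6
tcp_pos: [0.5235, -0.1218, 0.1971]
orientation: [0.481, 0.485, 0.633, -0.365]
wrist_force: [-0.1, -0.4, -3.3]
finger_gap: 0.0628
grip_force: 70.4
clock: 19.0
tcp_pos: [0.5032, -0.0002, 0.2021]
orientation: [0.503, 0.454, 0.647, -0.349]
wrist_force: [1.0, 0.0, -3.9]
finger_gap: 0.0622
grip_force: 70.4
0.65 [420. 232.] [ 0.602 -0.159  0.028] 0.033
0.54 [426. 264.] [ 0.544 -0.171  0.027] 0.031
0.44 [408. 224.] [ 0.625 -0.143  0.016] 0.019
travel [ 0.137  0.164 -0.47 ] rot [-0.03  -0.008 -0.014] calls 1
travel [ 0.516  0.465 -1.528] rot [-0.16  -0.041 -0.044] calls 2
```

View pics/t2.png

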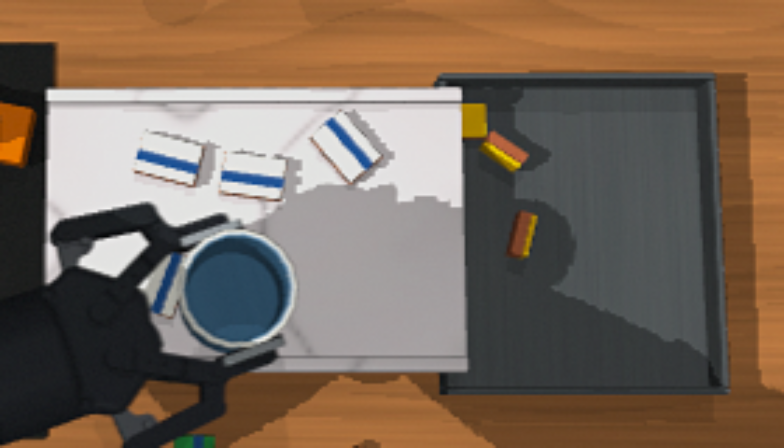

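All three yellow chips lie in the tray (crop (473,120), (505,152) and (522,235)) and the pot at (238,290) is empty. I'll carry it back to the mat.

```bash
python3 -m pendant '[{"travel":[0.13,0.12,-0.4],"rot":[-0.03,-0.01,-0.01],"fingers":0},{"travel":[0.25,0.23,-0.76],"rot":[-0.08,-0.02,-0.02],"fingers":0},{"travel":[0.25,0.23,-0.76],"rot":[-0.08,-0.02,-0.02],"fingers":0},{"travel":[0.25,0.23,-0.76],"rot":[-0.08,-0.02,-0.02],"fingers":0}]'
python3 - <<'E'
from h import *
plan([.4899,.1995,.16],tool(-60,12))
E
```

```text
clock: 19.5
tcp_pos: [0.4966, 0.0975, 0.1951]
orientation: [0.525, 0.424, 0.66, -0.331]
wrist_force: [0.8, 0.3, -3.4]
finger_gap: 0.0628
grip_force: 70.6
travel [ 0.469  0.305 -0.705] rot [-0.081 -0.02  -0.026] calls 1
```

```bash
python3 -m pendant '[{"travel":[0.2,0.2,-0.4],"rot":[-0.08,-0.02,-0.026],"fingers":0},{"travel":[0.25,0.3,-0.7],"rot":[-0.08,-0.02,-0.026],"fingers":0},{"travel":[0.47,0.3,-0.7],"rot":[-0.08,-0.02,-0.026],"fingers":0},{"travel":[0.47,0.3,-0.7],"rot":[-0.08,-0.02,-0.026],"fingers":0}]'
python3 - <<'E'
from h import *
im,d=env.read_camera("top"); W=cloud("top",d)
r=env.outline_of("top","pot")[0]; Q=W[r["mask"]&(d>0)]; zt=np.percentile(Q[:,2],97); Q=Q[Q[:,2]>zt-.012]; print("rim",zt,cv2.minEnclosingCircle(Q[:,:2].astype(np.float32)))
p,_=pose(); plan([.4899,.1995,p[2]-(zt-.0995)],tool(-60,12))
E
```

```text
clock: 19.9
tcp_pos: [0.4892, 0.1975, 0.158]
orientation: [0.544, 0.389, 0.673, -0.316]
wrist_force: [0.3, -1.1, -4.9]
finger_gap: 0.0628
grip_force: 70.5
rim 0.19490482030894007 ((0.4734862446784973, 0.2212536334991455), 0.03341452404856682)
travel [0.782 0.016 0.144] rot [-0.004  0.     0.   ] calls 1
```

```bash
python3 -m pendant '[{"travel":[0.3,0,0.05],"rot":[0,0,0],"fingers":0},{"travel":[0.55,0,0.1],"rot":[0,0,0],"fingers":0},{"travel":[0.7,0,0.13],"rot":[0,0,0],"fingers":0},{"travel":[0.78,0.01,0.145],"rot":[0,0,0],"fingers":0},{"travel":[0.78,0.01,0.145],"rot":[0,0,0],"fingers":0},{"travel":[0.78,0.01,0.145],"rot":[0,0,0],"fingers":0.6},{"travel":[0.78,0.01,0.145],"rot":[0,0,0],"fingers":1},{"travel":[0.78,0.01,0.145],"rot":[0,0,0],"fingers":1},{"travel":[0.78,0.01,0.145],"rot":[0,0,0],"fingers":1}]';python3 -m pendant '[{"travel":[0,0,-0.3],"rot":[0,0,0],"fingers":1},{"travel":[0,0,-0.6],"rot":[0,0,0],"fingers":1},{"travel":[0,0,-0.9],"rot":[0,0,0],"fingers":1},{"travel":[-0.4,0,-1],"rot":[0,0,0],"fingers":1},{"travel":[-0.8,0,-1],"rot":[0,0,0],"fingers":1},{"travel":[-1,0,-1],"rot":[0,0,0],"fingers":1},{"travel":[-1,0,-1],"rot":[0,0,0],"fingers":1}]'
cat >> h.py <<'E'
def rim(z):
    o=[]
    for n in("top","side"):
        im,d=env.read_camera(n)
        r=env.outline_of(n,"pot"); 
        if not r: continue
        Q=cloud(n,d)[r[0]["mask"]&(d>0)]; Q=Q[abs(Q[:,2]-z)<.007]
        if len(Q)>20: k=cv2.minEnclosingCircle(Q[:,:2].astype(np.float32)); o.append([*k[0],k[1],np.median(Q[:,2])])
    print("rim",np.round(o,4).tolist()); return np.mean(o,0)
def block(z0=.004):
    for n in("top","side"):
        im,d=env.read_camera(n)
        r=env.outline_of(n,"scraper")
        if not r: print(n,"no scraper");continue
        Q=cloud(n,d)[r[0]["mask"]&(d>0)]
        for h in(.070,.024):
            T=Q[abs(Q[:,2]-z0-h)<.005]
            if len(T)>20: k=cv2.minAreaRect(T[:,:2].astype(np.float32)*1000); print(n,h,np.round(k[0],1),np.round(k[1],1),round(k[2],1),np.median(T[:,2]).round(4))
E
python3 - <<'E'
from h import *
rim(.098); block(); print(env.get_state()["joint_pos"].round(2)); print(pose()[1].as_matrix().round(2))
E
```

```text
clock: 20.9
tcp_pos: [0.4892, 0.2011, 0.0665]
orientation: [0.545, 0.389, 0.673, -0.315]
wrist_force: [-0.5, -0.3, 0.0]
finger_gap: 0.0853
grip_force: 0.0
clock: 21.6
tcp_pos: [0.4436, 0.2814, 0.2118]
orientation: [0.545, 0.391, 0.672, -0.313]
wrist_force: [-0.3, 0.3, 0.4]
finger_gap: 0.0852
grip_force: 0.0
rim [[0.4972, 0.2548, 0.0331, 0.098], [0.4985, 0.2565, 0.0347, 0.0973]]
top 0.07 [622.7 229.9] [80.3 22.6] 79.2 0.0734
top 0.024 [622.6 229.6] [121.2  40.5] 79.1 0.0275
side 0.07 [623.4 229.7] [81.3 22.3] 79.0 0.0731
side 0.024 [623.6 232.7] [120.1  40.3] 79.9 0.0274
[ 0.95  0.87  0.13  1.93 -1.1   2.71]
[[-0.11  0.87  0.49]
 [ 0.18  0.5  -0.85]
 [-0.98 -0.   -0.21]]
```

The pot has been knocked to (0.498, 0.2555), still upright on the mat; the scraper hasn't moved. Next I'll turn the tool down over the scraper.

```bash
python3 - <<'E'
from h import *
plan([.56,.24,.30],tool(0,0,ydir=-10.8)); P=np.load("P.npy")
for p in([.56,.24,.30],[.623,.23,.06],[.568,.115,.11],[.568,-.15,.11],[.522,.115,.11],[.615,.235,.06]): q=ik(p,0,90,P,[.2,.3,0,1.3,0]); print(p,q)
E
python3 -m pendant '[{"travel":[-0.4,0.3,0],"rot":[0,0,0],"fingers":1},{"travel":[-0.7,0.5,0],"rot":[0,0,0],"fingers":1},{"travel":[-0.7,0.5,0],"rot":[0,0,0],"fingers":1}]'
python3 - <<'E'
from h import *
plan([.56,.24,.30],tool(0,0,ydir=-10.8))
E
```

```text
travel [-0.922  0.676  0.603] rot [0.459 1.243 0.57 ] calls 2
[0.56, 0.24, 0.3] (array([0.27, 0.35, 0.3 , 1.51, 0.  ]), np.float64(0.0))
[0.623, 0.23, 0.06] (array([0.23, 0.6 , 0.08, 1.05, 0.  ]), np.float64(0.0))
[0.568, 0.115, 0.11] (array([ 0.06,  0.4 , -0.11,  1.05, -0.  ]), np.float64(0.0))
[0.568, -0.15, 0.11] (array([-0.39,  0.42, -0.09,  1.06,  0.  ]), np.float64(0.0))
[0.522, 0.115, 0.11] (array([ 0.07,  0.33, -0.23,  1.01, -0.  ]), np.float64(0.0))
[0.615, 0.235, 0.06] (array([0.24, 0.59, 0.06, 1.04, 0.  ]), np.float64(0.0))
clock: 22.3
tcp_pos: [0.5063, 0.2957, 0.2943]
orientation: [0.545, 0.391, 0.672, -0.313]
wrist_force: [-0.9, 0.0, -0.5]
finger_gap: 0.0856
grip_force: 0.0
travel [-0.177  0.157  0.602] rot [0.464 1.238 0.564] calls 2
```

```bash
python3 -m pendant '[{"travel":[-0.1,0.08,0.2],"rot":[0.32,0.87,0.39],"fingers":1},{"travel":[-0.1,0.08,0.3],"rot":[0.32,0.87,0.39],"fingers":1},{"travel":[-0.1,0.08,0.3],"rot":[0.32,0.87,0.39],"fingers":1},{"travel":[-0.1,0.08,0.4],"rot":[0.32,0.87,0.39],"fingers":1},{"travel":[-0.18,0.15,0.5],"rot":[0.32,0.87,0.39],"fingers":1},{"travel":[-0.18,0.15,0.5],"rot":[0.32,0.87,0.39],"fingers":1},{"travel":[-0.18,0.15,0.5],"rot":[0.32,0.87,0.39],"fingers":1},{"travel":[-0.18,0.15,0.5],"rot":[0.32,0.87,0.39],"fingers":1},{"travel":[-0.18,0.15,0.5],"rot":[0.32,0.87,0.39],"fingers":1},{"travel":[-0.18,0.15,0.5],"rot":[0.32,0.87,0.39],"fingers":1}]'
python3 - <<'E'
from h import *
plan([.6225,.23,.21],tool(0,0,ydir=-10.8))
E
```

```text
clock: 23.3
tcp_pos: [0.5499, 0.2502, 0.2971]
orientation: [0.178, 0.691, 0.693, -0.107]
wrist_force: [-0.3, 0.1, -0.2]
finger_gap: 0.0852
grip_force: 0.0
travel [0.142 0.527 0.79 ] rot [0.133 0.376 0.18 ] calls 1
```

```bash
python3 -m pendant '[{"travel":[0.05,0.3,0.3],"rot":[0.133,0.376,0.18],"fingers":1},{"travel":[0.14,0.53,0.79],"rot":[0.133,0.376,0.18],"fingers":1},{"travel":[0.14,0.53,0.79],"rot":[0.133,0.376,0.18],"fingers":1},{"travel":[0.14,0.53,0.79],"rot":[0.133,0.376,0.18],"fingers":1},{"travel":[0.14,0.53,0.79],"rot":[0.133,0.376,0.18],"fingers":1}]'
python3 - <<'E'
from h import *
p,R=pose(); print(p,R.as_matrix().round(2)); im,d=env.read_camera("side"); W=cloud("side",d)
b=(d>0)&(np.hypot(W[...,0]-p[0],W[...,1]-p[1])<.075)&(W[...,2]>.085); Q=W[b]-p
print("lowest gripper points rel TCP",np.percentile(Q[:,2],[0.5,2,5]).round(3))
v,u=np.where(b); 
for k in(0,.02,.03): print(k,proj("side",p+R.apply([0,0,k])))
cv2.imwrite("pics/fing.png",cv2.resize(im[60:260,160:360],None,fx=3,fy=3)); plan([.6225,.23,.1],tool(0,0,ydir=-10.8))
E
```

```text
clock: 23.8
tcp_pos: [0.6229, 0.2291, 0.2097]
orientation: [-0.0, 0.771, 0.637, -0.001]
wrist_force: [-0.2, 0.5, 0.3]
finger_gap: 0.0856
grip_force: 0.0
[0.62288395 0.22913941 0.20966428] [[ 0.19  0.98 -0.  ]
 [ 0.98 -0.19 -0.  ]
 [-0.   -0.   -1.  ]]
lowest gripper points rel TCP [0.026 0.033 0.044]
0 [232.33542969  97.72987513]
0.02 [233.71905412 107.73576424]
0.03 [234.39483251 112.62275772]
travel [-0.003 -0.004  0.923] rot [ 0. -0.  0.] calls 1
```

View pics/fing.png

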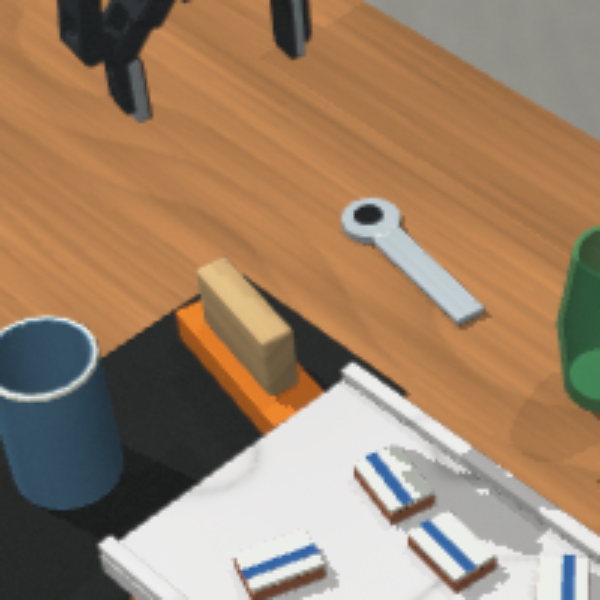

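The open fingertips at crop (143,118) and (298,52) average (220,85), while the reported TCP projects to (216,113). The tips therefore stand about 19 mm behind the reported TCP, which matches the pot grasp. I'll go lower accordingly, aiming for TCP z of about 0.032.

```bash
python3 -m pendant '[{"travel":[0,0,0.4],"rot":[0,0,0],"fingers":1},{"travel":[0,0,0.8],"rot":[0,0,0],"fingers":1},{"travel":[0,0,0.95],"rot":[0,0,0],"fingers":1},{"travel":[0,0,0.95],"rot":[0,0,0],"fingers":1}]'; python3 -m pendant '[{"travel":[0,0,0.2],"rot":[0,0,0],"fingers":1},{"travel":[0,0,0.4],"rot":[0,0,0],"fingers":1},{"travel":[0,0,0.52],"rot":[0,0,0],"fingers":1},{"travel":[0,0,0.52],"rot":[0,0,0],"fingers":0.3},{"travel":[0,0,0.52],"rot":[0,0,0],"fingers":-0.2},{"travel":[0,0,0.52],"rot":[0,0,0],"fingers":-0.8},{"travel":[0,0,0.52],"rot":[0,0,0],"fingers":-0.8},{"travel":[0,0,0.52],"rot":[0,0,0],"fingers":-0.8},{"travel":[0,0,0.52],"rot":[0,0,0],"fingers":-0.8}]' 50
```

```text
clock: 24.25
tcp_pos: [0.6206, 0.2316, 0.0944]
orientation: [-0.001, 0.77, 0.638, -0.002]
wrist_force: [-0.4, 0.4, -0.5]
finger_gap: 0.0853
grip_force: 0.0
clock: 25.15
tcp_pos: [0.6251, 0.2301, 0.0368]
orientation: [0.0, 0.771, 0.637, 0.003]
wrist_force: [-0.9, 1.1, 6.6]
finger_gap: 0.0209
grip_force: 56.3
```

```bash
python3 -m pendant '[{"travel":[0,0,-0.3],"rot":[0,0,0],"fingers":-0.8},{"travel":[0,0,-0.6],"rot":[0,0,0],"fingers":-0.8},{"travel":[0,0,-0.9],"rot":[0,0,0],"fingers":-0.8},{"travel":[0,0,-0.9],"rot":[0,0,0],"fingers":-0.8},{"travel":[0,0,-0.9],"rot":[0,0,0],"fingers":-0.8}]' 60
python3 - <<'E'
from h import *
p,R=pose(); print(p)
block(p[2]-.0328)
plan([.568,.205,p[2]],tool(0,0,ydir=90))
E
```

```text
clock: 25.65
tcp_pos: [0.6244, 0.2296, 0.1438]
orientation: [0.0, 0.771, 0.637, 0.002]
wrist_force: [-0.1, 0.4, -3.1]
finger_gap: 0.0213
grip_force: 59.7
[0.62443652 0.22961025 0.14378135]
top 0.07 [618.9 204.9] [31.4 22.3] 77.3 0.1805
top 0.024 [617.  198.4] [58.8 40. ] 78.6 0.1346
side 0.07 [621.  219.5] [62.1 21.3] 78.3 0.1779
side 0.024 [622.1 228.4] [120.9  40.5] 79.3 0.1322
travel [-0.285 -0.409 -0.023] rot [-0.    -0.002 -1.682] calls 2
```

```bash
python3 -m pendant '[{"travel":[0,0,-0.3],"rot":[0,0,0],"fingers":-0.8},{"travel":[-0.1,-0.2,-0.3],"rot":[0,0,-0.14],"fingers":-0.8},{"travel":[-0.29,-0.4,-0.3],"rot":[0,0,-0.28],"fingers":-0.8},{"travel":[-0.29,-0.4,-0.3],"rot":[0,0,-0.42],"fingers":-0.8},{"travel":[-0.29,-0.4,-0.3],"rot":[0,0,-0.56],"fingers":-0.8},{"travel":[-0.29,-0.4,-0.3],"rot":[0,0,-0.7],"fingers":-0.8},{"travel":[-0.29,-0.4,-0.3],"rot":[0,0,-0.84],"fingers":-0.8},{"travel":[-0.29,-0.4,-0.3],"rot":[0,0,-0.9],"fingers":-0.8},{"travel":[-0.29,-0.4,-0.3],"rot":[0,0,-0.9],"fingers":-0.8}]'
python3 - <<'E'
from h import *
plan([.566,.135,.15],tool(0,0,ydir=90))
E
```

```text
clock: 26.75
tcp_pos: [0.5695, 0.2043, 0.1778]
orientation: [-0.0, 0.398, 0.917, 0.001]
wrist_force: [-0.1, 0.0, -3.3]
finger_gap: 0.0209
grip_force: 60.2
travel [-0.402 -0.416  0.23 ] rot [ 0.001 -0.001 -0.782] calls 1
```

```bash
python3 -m pendant '[{"travel":[-0.1,-0.1,0],"rot":[0,0,-0.14],"fingers":-0.8},{"travel":[-0.2,-0.2,0],"rot":[0,0,-0.28],"fingers":-0.8},{"travel":[-0.4,-0.4,0],"rot":[0,0,-0.42],"fingers":-0.8},{"travel":[-0.4,-0.416,0.1],"rot":[0,0,-0.56],"fingers":-0.8},{"travel":[-0.4,-0.416,0.23],"rot":[0,0,-0.7],"fingers":-0.8},{"travel":[-0.4,-0.416,0.23],"rot":[0,0,-0.782],"fingers":-0.8},{"travel":[-0.4,-0.416,0.23],"rot":[0,0,-0.782],"fingers":-0.8}]'
python3 - <<'E'
from h import *
p,R=pose(); print(p)
block(p[2]-.0335)
plan([.566,.135,.0905],tool(0,0,ydir=90))
E
```

```text
clock: 27.45
tcp_pos: [0.5658, 0.1352, 0.15]
orientation: [-0.0, 0.001, 1.0, 0.001]
wrist_force: [-0.5, 0.1, -2.8]
finger_gap: 0.0211
grip_force: 60.2
[0.56577926 0.13515348 0.15004999]
side 0.07 [545.7 133.9] [41.7 24. ] 1.3 0.1871
side 0.024 [564.7 131.7] [ 39.  119.6] 88.7 0.1415
travel [ 0.009 -0.006  0.509] rot [ 0.002  0.003 -0.001] calls 1
```

```bash
python3 -m pendant '[{"travel":[-0.01,0,0.2],"rot":[0,0,0],"fingers":-0.8},{"travel":[-0.01,0,0.4],"rot":[0,0,0],"fingers":-0.8},{"travel":[-0.01,0,0.51],"rot":[0,0,0],"fingers":-0.8},{"travel":[-0.01,0,0.51],"rot":[0,0,0],"fingers":-0.8}]';python3 -m pendant '[{"travel":[0,-0.1,0],"rot":[0,0,0],"fingers":-0.8},{"travel":[0,-0.2,0],"rot":[0,0,0],"fingers":-0.8},{"travel":[0,-0.3,0],"rot":[0,0,0],"fingers":-0.8},{"travel":[0,-0.4,0],"rot":[0,0,0],"fingers":-0.8},{"travel":[0,-0.5,0],"rot":[0,0,0],"fingers":-0.8},{"travel":[0,-0.6,0],"rot":[0,0,0],"fingers":-0.8},{"travel":[0,-0.7,0],"rot":[0,0,0],"fingers":-0.8},{"travel":[0,-0.8,0],"rot":[0,0,0],"fingers":-0.8},{"travel":[0,-0.9,0],"rot":[0,0,0],"fingers":-0.8},{"travel":[0,-1,0],"rot":[0,0,0],"fingers":-0.8}]';  python3 - <<'E'
from h import *
im,d=env.read_camera("top"); cv2.imwrite("pics/w1.png",cv2.resize(im[180:340,240:520],None,fx=2.6,fy=2.6))
E
```

```text
clock: 28.05
tcp_pos: [0.5674, 0.1354, 0.0892]
orientation: [0.0, 0.0, 1.0, 0.001]
wrist_force: [-0.3, -0.6, -2.3]
finger_gap: 0.0211
grip_force: 60.4
clock: 29.05
tcp_pos: [0.5682, 0.0146, 0.09]
orientation: [0.001, -0.0, 1.0, 0.001]
wrist_force: [-0.7, 0.2, -2.2]
finger_gap: 0.0211
grip_force: 60.5
```

View pics/w1.png

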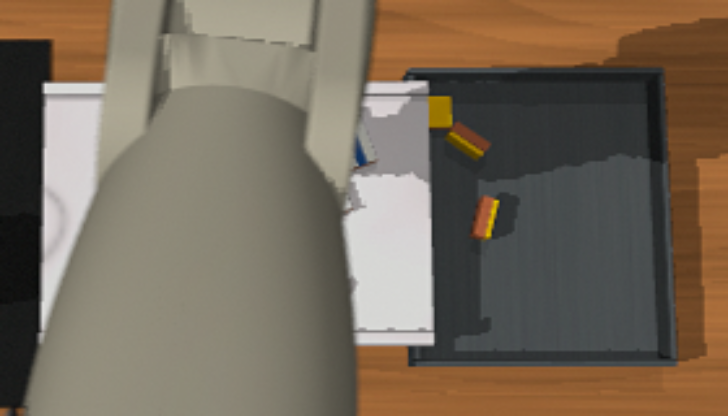

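The arm hides the block, and chip corners show ahead of it at (363,148). Forces are calm, so I'll continue wiping.

```bash
python3 -m pendant '[{"travel":[0,-0.1,0],"rot":[0,0,0],"fingers":-0.8},{"travel":[0,-0.2,0],"rot":[0,0,0],"fingers":-0.8},{"travel":[0,-0.3,0],"rot":[0,0,0],"fingers":-0.8},{"travel":[0,-0.4,0],"rot":[0,0,0],"fingers":-0.8},{"travel":[0,-0.5,0],"rot":[0,0,0],"fingers":-0.8},{"travel":[0,-0.6,0],"rot":[0,0,0],"fingers":-0.8},{"travel":[0,-0.7,0],"rot":[0,0,0],"fingers":-0.8},{"travel":[0,-0.8,0],"rot":[0,0,0],"fingers":-0.8},{"travel":[0,-0.9,0],"rot":[0,0,0],"fingers":-0.8},{"travel":[0,-1,0],"rot":[0,0,0],"fingers":-0.8}]'; python3 -m pendant '[{"travel":[0,-0.08,0],"rot":[0,0,0],"fingers":-0.8},{"travel":[0,-0.16,0],"rot":[0,0,0],"fingers":-0.8},{"travel":[0,-0.23,0],"rot":[0,0,0],"fingers":-0.8},{"travel":[0,-0.23,0],"rot":[0,0,0],"fingers":-0.8},{"travel":[0,-0.23,0],"rot":[0,0,0],"fingers":-0.8}]';python3 - <<'E'
from h import *
for n in("top","side"):
    im,d=env.read_camera(n); W=cloud(n,d)
    for q in env.outline_of(n,"ledge_chip1"):
        m=q["mask"]&(d>0); 
        if m.sum()>20: print(n,round(q["conf"],2),np.round(q["xy"]),np.median(W[m],0).round(3))
cv2.imwrite("pics/w2.png",cv2.resize(im[140:440,140:500],None,fx=2,fy=2))
E
```

```text
clock: 30.1
tcp_pos: [0.5681, -0.1055, 0.0897]
orientation: [0.001, -0.0, 1.0, 0.001]
wrist_force: [1.0, -1.0, -2.3]
finger_gap: 0.0208
grip_force: 60.5
clock: 30.6
tcp_pos: [0.5681, -0.1321, 0.0896]
orientation: [0.001, -0.0, 1.0, 0.001]
wrist_force: [-0.7, 1.0, -3.1]
finger_gap: 0.0208
grip_force: 60.4
top 0.86 [309. 346.] [0.386 0.053 0.011]
top 0.37 [361. 344.] [ 0.386 -0.044  0.012]
side 0.97 [373. 329.] [ 0.546 -0.152  0.03 ]
side 0.89 [289. 416.] [ 0.367 -0.151  0.011]
side 0.86 [356. 379.] [ 0.468 -0.182  0.016]
side 0.81 [435. 328.] [ 0.622 -0.209  0.016]
side 0.73 [250. 370.] [ 0.376 -0.061  0.011]
side 0.67 [333. 332.] [ 0.488 -0.127  0.066]
side 0.52 [385. 314.] [ 0.575 -0.152  0.035]
```

View pics/w2.png

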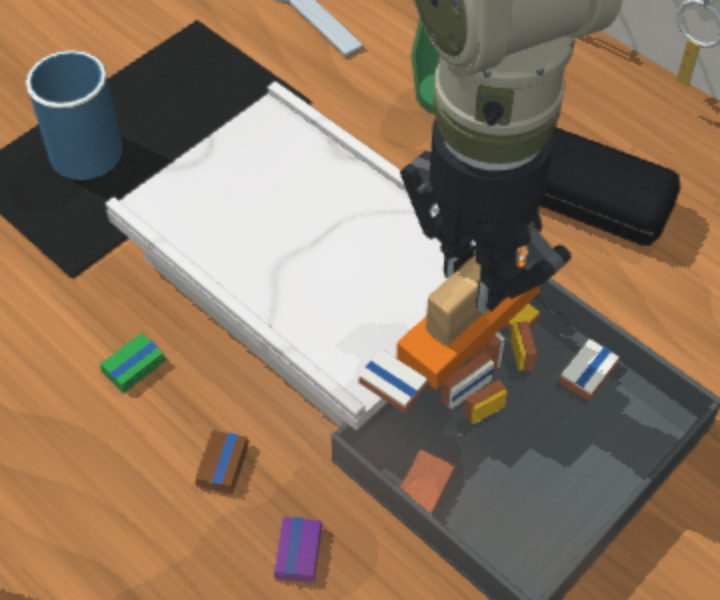

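Only one white chip is left, at (392,380), half over the ledge end; the other four are in the tray. I'll back up, shift to the near side and wipe again.

```bash
python3 -m pendant '[{"travel":[0,0.3,0],"rot":[0,0,0],"fingers":-0.8},{"travel":[0,0.6,0],"rot":[0,0,0],"fingers":-0.8},{"travel":[0.1,0.8,0],"rot":[0,0,0],"fingers":-0.8},{"travel":[0.3,0.8,0],"rot":[0,0,0],"fingers":-0.8},{"travel":[0.37,0.8,0],"rot":[0,0,0],"fingers":-0.8},{"travel":[0.37,0.8,0],"rot":[0,0,0],"fingers":-0.8}]'; python3 -m pendant '[{"travel":[0,-0.1,0],"rot":[0,0,0],"fingers":-0.8},{"travel":[0,-0.2,0],"rot":[0,0,0],"fingers":-0.8},{"travel":[0,-0.3,0],"rot":[0,0,0],"fingers":-0.8},{"travel":[0,-0.4,0],"rot":[0,0,0],"fingers":-0.8},{"travel":[0,-0.5,0],"rot":[0,0,0],"fingers":-0.8},{"travel":[0,-0.6,0],"rot":[0,0,0],"fingers":-0.8},{"travel":[0,-0.7,0],"rot":[0,0,0],"fingers":-0.8},{"travel":[0,-0.82,0],"rot":[0,0,0],"fingers":-0.8},{"travel":[0,-0.82,0],"rot":[0,0,0],"fingers":-0.8},{"travel":[0,-0.82,0],"rot":[0,0,0],"fingers":-0.8}]';python3 - <<'E'
from h import *
for n in("side",):
    im,d=env.read_camera(n); W=cloud(n,d)
    for k in("ledge_chip1","pot_chip1"):
      for q in env.outline_of(n,k):
        m=q["mask"]&(d>0); 
        if m.sum()>20: print(k,round(q["conf"],2),np.round(q["xy"]),np.median(W[m],0).round(3))
cv2.imwrite("pics/w3.png",cv2.resize(im[140:440,140:500],None,fx=2,fy=2))
E
```

```text
clock: 31.4
tcp_pos: [0.5233, -0.0357, 0.0902]
orientation: [0.002, -0.0, 1.0, 0.001]
wrist_force: [0.5, 0.9, -3.1]
finger_gap: 0.0207
grip_force: 60.6
clock: 32.4
tcp_pos: [0.5237, -0.1349, 0.0895]
orientation: [0.001, 0.0, 1.0, 0.001]
wrist_force: [0.1, 0.1, -2.1]
finger_gap: 0.021
grip_force: 60.7
ledge_chip1 0.92 [355. 377.] [ 0.468 -0.183  0.016]
ledge_chip1 0.91 [252. 370.] [ 0.376 -0.061  0.011]
ledge_chip1 0.86 [204. 319.] [0.385 0.052 0.011]
ledge_chip1 0.81 [290. 414.] [ 0.368 -0.15   0.011]
ledge_chip1 0.57 [433. 326.] [ 0.623 -0.209  0.016]
pot_chip1 0.62 [402. 313.] [ 0.6   -0.162  0.026]
```

View pics/w3.png

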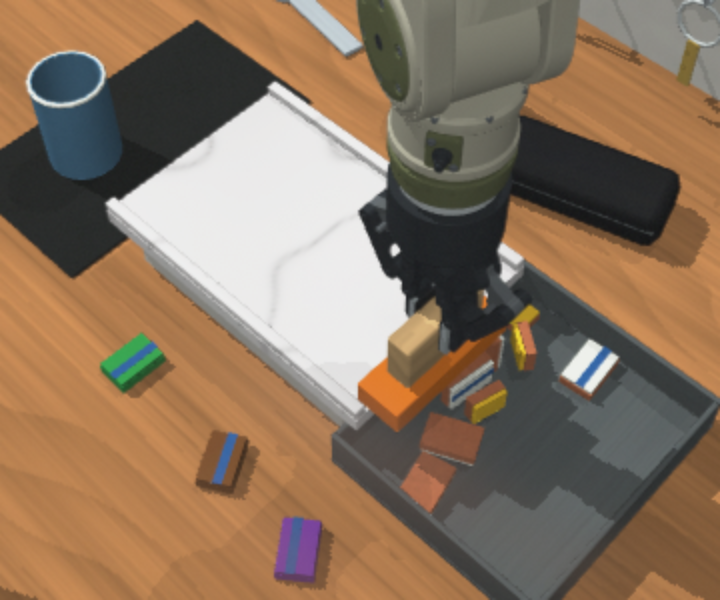

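All five white chips are now in the tray. I'll lift the block and carry it back to the mat.

```bash
python3 -m pendant '[{"travel":[0,0,-0.3],"rot":[0,0,0],"fingers":-0.8},{"travel":[0,0.2,-0.6],"rot":[0,0,0],"fingers":-0.8},{"travel":[-0.2,0.5,-0.7],"rot":[0,0,0],"fingers":-0.8},{"travel":[-0.5,0.8,-0.7],"rot":[0,0,0],"fingers":-0.8},{"travel":[-0.7,1,-0.7],"rot":[0,0,0],"fingers":-0.8},{"travel":[-0.73,1,-0.7],"rot":[0,0,0],"fingers":-0.8}]'; python3 -m pendant '[{"travel":[0,0.3,0],"rot":[0,0,0],"fingers":-0.8},{"travel":[0,0.6,0],"rot":[0,0,0],"fingers":-0.8},{"travel":[0,0.9,0],"rot":[0,0,0],"fingers":-0.8},{"travel":[0,1,0],"rot":[0,0,0],"fingers":-0.8},{"travel":[0,1,0],"rot":[0,0,0],"fingers":-0.8}]'; python3 -m pendant '[{"travel":[0,0.3,0],"rot":[0,0,0],"fingers":-0.8},{"travel":[0,0.6,0],"rot":[0,0,0],"fingers":-0.8},{"travel":[0,0.9,0],"rot":[0,0,0],"fingers":-0.8},{"travel":[0,1,0],"rot":[0,0,0],"fingers":-0.8},{"travel":[0,1,0],"rot":[0,0,0],"fingers":-0.8}]'
python3 - <<'E'
from h import *
rim(.098); p,_=pose(); block(p[2]-.0325); plan([.613,.235,p[2]],tool(0,0,ydir=90))
E
```

```text
clock: 33.15
tcp_pos: [0.6135, -0.0106, 0.174]
orientation: [0.002, -0.003, 1.0, 0.002]
wrist_force: [-0.8, 0.0, -3.5]
finger_gap: 0.0211
grip_force: 60.5
clock: 33.65
tcp_pos: [0.6103, 0.1071, 0.1741]
orientation: [0.001, -0.002, 1.0, 0.001]
wrist_force: [-0.1, -0.8, -2.5]
finger_gap: 0.0209
grip_force: 60.6
clock: 34.15
tcp_pos: [0.6109, 0.2258, 0.1743]
orientation: [0.001, -0.001, 1.0, 0.001]
wrist_force: [-0.2, -0.9, -2.2]
finger_gap: 0.0212
grip_force: 60.6
rim [[0.4977, 0.2527, 0.0326, 0.0984], [0.4966, 0.256, 0.035, 0.097]]
top 0.07 [584.4 221.2] [30.5 21.8] 0.7 0.2111
top 0.024 [609.2 221.2] [ 40.6 120.5] 89.3 0.1653
side 0.07 [590.7 223. ] [25.1 42.8] 85.9 0.211
side 0.024 [610.5 220.6] [ 39.3 122.1] 89.1 0.1653
travel [-0.015  0.09   0.001] rot [ 0.002  0.003 -0.001] calls 1
```

```bash
python3 -m pendant '[{"travel":[-0.02,0.09,0.3],"rot":[0,0,0],"fingers":-0.8},{"travel":[-0.02,0.09,0.6],"rot":[0,0,0],"fingers":-0.8},{"travel":[-0.02,0.09,0.9],"rot":[0,0,0],"fingers":-0.8},{"travel":[-0.02,0.09,1],"rot":[0,0,0],"fingers":-0.8},{"travel":[-0.02,0.09,1],"rot":[0,0,0],"fingers":-0.8}]'; python3 -m pendant '[{"travel":[0,0,0.08],"rot":[0,0,0],"fingers":-0.8},{"travel":[0,0,0.14],"rot":[0,0,0],"fingers":-0.8},{"travel":[0,0,0.14],"rot":[0,0,0],"fingers":-0.8}]'
```

```text
clock: 35.05
tcp_pos: [0.612, 0.2356, 0.0525]
orientation: [-0.001, 0.0, 1.0, 0.0]
wrist_force: [-1.6, -0.2, -2.6]
finger_gap: 0.0209
grip_force: 60.4
clock: 35.35
tcp_pos: [0.6139, 0.2364, 0.038]
orientation: [0.001, -0.0, 1.0, 0.001]
wrist_force: [-0.7, 0.3, -2.8]
finger_gap: 0.0212
grip_force: 60.6
```

```bash
python3 -m pendant '[{"travel":[0,0,0.015],"rot":[0,0,0],"fingers":-0.8},{"travel":[0,0,0.015],"rot":[0,0,0],"fingers":-0.8},{"travel":[0,0,0.015],"rot":[0,0,0],"fingers":0.1},{"travel":[0,0,0.015],"rot":[0,0,0],"fingers":0.8},{"travel":[0,0,0.015],"rot":[0,0,0],"fingers":1},{"travel":[0,0,0.015],"rot":[0,0,0],"fingers":1},{"travel":[0,0,-0.3],"rot":[0,0,0],"fingers":1},{"travel":[0,0,-0.7],"rot":[0,0,0],"fingers":1},{"travel":[0,0,-1],"rot":[0,0,0],"fingers":1},{"travel":[0,0,-1],"rot":[0,0,0],"fingers":1}]'; python3 -m pendant '[{"travel":[0,0,-0.4],"rot":[0,0,0],"fingers":1},{"travel":[0.1,0,-0.8],"rot":[0,0,0],"fingers":1},{"travel":[0.4,0.2,-1],"rot":[0,0,0],"fingers":1},{"travel":[0.7,0.4,-1],"rot":[0,0,0],"fingers":1},{"travel":[0.7,0.4,-1],"rot":[0,0,0],"fingers":1}]'
python3 - <<'E'
from h import *
rim(.098); block(); print(env.get_state()["joint_pos"].round(2)); plan([.47,.3,.28],tool(-60,12))
for n in("top","side"):
    im,d=env.read_camera(n); W=cloud(n,d); b=(d>0)&(abs(W[...,0]-.545)<.12)&(abs(W[...,1]+.21)<.1); print(n,"tray heights",np.percentile(W[b][:,2],[50,99,99.9]).round(3))
    b=(d>0)&(abs(W[...,0]-.545)<.08)&(abs(W[...,1]-.0125)<.135)&(W[...,2]>.06)&(W[...,2]<.09); print("on ledge px",b.sum())
E
```

```text
clock: 36.35
tcp_pos: [0.617, 0.2372, 0.1648]
orientation: [0.007, -0.0, 1.0, 0.002]
wrist_force: [0.1, 0.9, 0.3]
finger_gap: 0.0854
grip_force: 0.0
clock: 36.85
tcp_pos: [0.5256, 0.2864, 0.2793]
orientation: [0.001, -0.002, 1.0, 0.002]
wrist_force: [-0.2, -0.2, -0.3]
finger_gap: 0.0856
grip_force: 0.0
rim [[0.4972, 0.2545, 0.033, 0.0982], [0.4987, 0.2563, 0.0347, 0.0971]]
top 0.07 [612.6 234.7] [78.3 22.7] 0.5 0.0734
top 0.024 [611.8 234. ] [118.6  40.2] 0.2 0.0277
side 0.07 [613.3 235.6] [80.2 24.5] 0.7 0.0732
side 0.024 [614.8 234.9] [ 41.7 121.8] 88.7 0.0274
[0.36 0.36 0.24 1.45 0.   0.36]
travel [ 0.499  0.139 -0.027] rot [ 0.678 -1.171  0.833] calls 2
top tray heights [0.006 0.059 0.067]
on ledge px 31
side tray heights [0.006 0.057 0.065]
on ledge px 3
```

```bash
python3 -m pendant '[{"travel":[0.2,0.1,-0.2],"rot":[0.4,-0.7,0.5],"fingers":1},{"travel":[0.3,0.1,-0.2],"rot":[0.4,-0.7,0.5],"fingers":1},{"travel":[0.5,0.14,-0.2],"rot":[0.4,-0.7,0.5],"fingers":1},{"travel":[0.5,0.14,-0.2],"rot":[0.4,-0.7,0.5],"fingers":1},{"travel":[0.5,0.14,-0.2],"rot":[0.4,-0.7,0.5],"fingers":1},{"travel":[0.5,0.14,-0.2],"rot":[0.4,-0.7,0.5],"fingers":1},{"travel":[0.5,0.14,-0.2],"rot":[0.4,-0.7,0.5],"fingers":1},{"travel":[0.5,0.14,-0.2],"rot":[0.4,-0.7,0.5],"fingers":1},{"travel":[0.5,0.14,-0.2],"rot":[0.4,-0.7,0.5],"fingers":1}]'
python3 - <<'E'
from h import *
print(env.get_state()["joint_pos"].round(2)); plan([.445,.347,.2],tool(-60,12))
E
```

```text
clock: 38.25
tcp_pos: [0.4692, 0.301, 0.301]
orientation: [0.352, 0.251, 0.88, -0.2]
wrist_force: [-1.1, 0.5, 0.3]
finger_gap: 0.0855
grip_force: 0.0
[ 0.84  0.3  -0.02  1.31 -0.83  1.42]
travel [0.846 0.334 0.26 ] rot [ 0.277 -0.475  0.333] calls 1
```

```bash
python3 -m pendant '[{"travel":[0.3,0.1,0],"rot":[0.28,-0.475,0.33],"fingers":1},{"travel":[0.6,0.3,0.2],"rot":[0.28,-0.475,0.33],"fingers":1},{"travel":[0.84,0.33,0.26],"rot":[0.28,-0.475,0.33],"fingers":1},{"travel":[0.84,0.33,0.26],"rot":[0.28,-0.475,0.33],"fingers":1},{"travel":[0.84,0.33,0.26],"rot":[0.28,-0.475,0.33],"fingers":1},{"travel":[0.84,0.33,0.26],"rot":[0.28,-0.475,0.33],"fingers":1}]'
python3 - <<'E'
from h import *
c=np.array([.498,.2553]); a=np.radians(-60); u=np.array([np.cos(a),np.sin(a)])
for k,z in((.09,.078),(-.028,.066)): plan(np.r_[c-k*u,z],tool(-60,12))
E
```

```text
clock: 38.85
tcp_pos: [0.4458, 0.3456, 0.2015]
orientation: [0.543, 0.39, 0.674, -0.316]
wrist_force: [0.3, -0.2, 0.1]
finger_gap: 0.0857
grip_force: 0.0
travel [0.981 0.003 0.333] rot [-0.004 -0.003  0.002] calls 1
travel [0.872 0.007 1.316] rot [-0.004 -0.003  0.002] calls 2
```

```bash
python3 -m pendant '[{"travel":[0.4,0,0.1],"rot":[0,0,0],"fingers":1},{"travel":[0.8,0,0.2],"rot":[0,0,0],"fingers":1},{"travel":[0.98,0,0.33],"rot":[0,0,0],"fingers":1},{"travel":[0.98,0,0.33],"rot":[0,0,0],"fingers":1},{"travel":[0.98,0,0.33],"rot":[0,0,0],"fingers":1}]'; python3 -m pendant '[{"travel":[-0.03,0,0.25],"rot":[0,0,0],"fingers":1},{"travel":[-0.06,0,0.5],"rot":[0,0,0],"fingers":1},{"travel":[-0.08,0,0.7],"rot":[0,0,0],"fingers":1},{"travel":[-0.1,0,0.85],"rot":[0,0,0],"fingers":1},{"travel":[-0.11,0,0.98],"rot":[0,0,0],"fingers":1},{"travel":[-0.11,0,0.98],"rot":[0,0,0],"fingers":1}]'
python3 - <<'E'
from h import *
k=rim(.098); p,R=pose(); print(p,R.inv().apply(np.r_[k[:2],p[2]]-p))
E
```

```text
clock: 39.35
tcp_pos: [0.4524, 0.3331, 0.0791]
orientation: [0.542, 0.389, 0.675, -0.316]
wrist_force: [0.8, 0.5, 0.2]
finger_gap: 0.0856
grip_force: 0.0
clock: 39.95
tcp_pos: [0.5118, 0.2307, 0.0689]
orientation: [0.542, 0.39, 0.674, -0.315]
wrist_force: [0.6, -0.0, -0.7]
finger_gap: 0.0856
grip_force: 0.0
rim [[0.497, 0.2547, 0.033, 0.0982], [0.4971, 0.256, 0.0345, 0.0969]]
[0.51059434 0.23278232 0.06708048] [ 0.00559656 -0.00040944 -0.02568294]
```

Well placed: the pot is 26 mm behind the TCP. I'll close and lift.

```bash
python3 -m pendant '[{"travel":[0,0,0.02],"rot":[0,0,0],"fingers":0.6},{"travel":[0,0,0.02],"rot":[0,0,0],"fingers":0.4},{"travel":[0,0,0.02],"rot":[0,0,0],"fingers":0},{"travel":[0,0,0.02],"rot":[0,0,0],"fingers":0},{"travel":[0,0,0.02],"rot":[0,0,0],"fingers":0},{"travel":[-0.3,0,-0.04],"rot":[0,0,0],"fingers":0},{"travel":[-0.6,0,-0.1],"rot":[0,0,0],"fingers":0},{"travel":[-1,0,-0.18],"rot":[0,0,0],"fingers":0},{"travel":[-1,0,-0.18],"rot":[0,0,0],"fingers":0}]' 60
python3 - <<'E'
from h import *
im,d=env.read_camera("top"); r=env.outline_of("top","pot")[0]; Q=cloud("top",d)[r["mask"]&(d>0)]
zt=np.percentile(Q[:,2],97);Q=Q[Q[:,2]>zt-.012]; k=cv2.minEnclosingCircle(Q[:,:2].astype(np.float32)); p,R=pose()
print(zt,k,R.inv().apply(np.r_[k[0],zt]-p))
plan([.55,.09,.2],tool(-63,12)); plan([.557,-.014,.2],tool(-65,12)); print(ik([.557,-.014,.118],-65,12,np.load("P.npy"),[.4,.5,-.4,.5,-1.1]))
E
```

```text
clock: 41.05
tcp_pos: [0.5139, 0.2288, 0.1924]
orientation: [0.543, 0.39, 0.675, -0.313]
wrist_force: [0.3, 1.1, -2.5]
finger_gap: 0.0628
grip_force: 66.0
0.22732747441896636 ((0.49840429425239563, 0.25109994411468506), 0.03328801691532135) [-0.03317137 -0.00106968 -0.03520865]
travel [-0.348 -0.305  1.102] rot [ 0.046 -0.006  0.014] calls 2
travel [-0.513 -0.686  1.864] rot [ 0.079 -0.006  0.021] calls 2
(array([ 0.39,  0.64, -0.56,  0.13, -1.36]), np.float64(0.0))
```

```bash
python3 -m pendant '[{"travel":[-0.12,-0.15,0.4],"rot":[0.02,0,0.01],"fingers":0},{"travel":[-0.22,-0.3,0.8],"rot":[0.04,0,0.01],"fingers":0},{"travel":[-0.27,-0.36,0.98],"rot":[0.04,0,0.01],"fingers":0},{"travel":[-0.27,-0.36,0.98],"rot":[0.04,0,0.01],"fingers":0}]'
python3 - <<'E'
from h import *
plan([.557,-.014,.16],tool(-65,12))
E
```

```text
clock: 41.55
tcp_pos: [0.5351, 0.0967, 0.1922]
orientation: [0.534, 0.404, 0.666, -0.328]
wrist_force: [-0.7, 0.3, -3.3]
finger_gap: 0.0627
grip_force: 68.8
travel [ 0.07  -0.258  0.94 ] rot [ 0.035 -0.005  0.013] calls 1
```

```bash
python3 -m pendant '[{"travel":[-0.05,-0.1,0.4],"rot":[0.035,-0.005,0.013],"fingers":0},{"travel":[0,-0.22,0.8],"rot":[0.035,-0.005,0.013],"fingers":0},{"travel":[0.07,-0.26,0.94],"rot":[0.035,-0.005,0.013],"fingers":0},{"travel":[0.07,-0.26,0.94],"rot":[0.035,-0.005,0.013],"fingers":0},{"travel":[0.07,-0.26,0.94],"rot":[0.035,-0.005,0.013],"fingers":0}]'
python3 - <<'E'
from h import *
im,d=env.read_camera("top"); r=env.outline_of("top","pot")[0]; Q=cloud("top",d)[r["mask"]&(d>0)]
zt=np.percentile(Q[:,2],97);Q=Q[Q[:,2]>zt-.012]; k=cv2.minEnclosingCircle(Q[:,:2].astype(np.float32)); p,R=pose()
print(zt,k); t=p+np.r_[np.array([.545,.0125])-k[0],-(zt-.1505)]; plan(t,tool(-65,12)); print(t)
E
```

```text
clock: 42.05
tcp_pos: [0.5572, -0.0112, 0.1593]
orientation: [0.53, 0.415, 0.657, -0.338]
wrist_force: [1.3, -0.1, -3.1]
finger_gap: 0.0632
grip_force: 68.8
0.19413918911990252 ((0.5428795218467712, 0.01319265179336071), 0.032463084906339645)
travel [0.353 0.015 0.088] rot [ 0.004 -0.001  0.004] calls 1
[ 0.55920348 -0.01155067  0.11607683]
```

```bash
python3 -m pendant '[{"travel":[0.15,0.015,0.04],"rot":[0,0,0],"fingers":0},{"travel":[0.25,0.015,0.065],"rot":[0,0,0],"fingers":0},{"travel":[0.325,0.015,0.08],"rot":[0,0,0],"fingers":0},{"travel":[0.325,0.015,0.08],"rot":[0,0,0],"fingers":0},{"travel":[0.325,0.015,0.08],"rot":[0,0,0],"fingers":0}]';python3 -m pendant '[{"travel":[0.01,0,0],"rot":[0,0,0],"fingers":0},{"travel":[0.01,0,0],"rot":[0,0,0],"fingers":0},{"travel":[0.01,0,0],"rot":[0,0,0],"fingers":0}]';python3 -m pendant '[{"travel":[0.012,0,0],"rot":[0,0,0],"fingers":0},{"travel":[0.012,0,0],"rot":[0,0,0],"fingers":0},{"travel":[0.012,0,0],"rot":[0,0,0],"fingers":0}]'
```

```text
clock: 42.65
tcp_pos: [0.5613, -0.0095, 0.122]
orientation: [0.532, 0.415, 0.656, -0.337]
wrist_force: [0.3, 0.7, -2.7]
finger_gap: 0.063
grip_force: 68.8
clock: 42.95
tcp_pos: [0.5614, -0.0096, 0.1218]
orientation: [0.533, 0.416, 0.656, -0.336]
wrist_force: [-0.3, -0.5, -2.7]
finger_gap: 0.0626
grip_force: 68.8
clock: 43.25
tcp_pos: [0.561, -0.0095, 0.12]
orientation: [0.532, 0.416, 0.656, -0.336]
wrist_force: [-0.1, 0.2, -3.5]
finger_gap: 0.0626
grip_force: 68.8
```

Not in contact yet, so I'll keep lowering in small steps.

```bash
python3 -m pendant '[{"travel":[0.015,0,0],"rot":[0,0,0],"fingers":0},{"travel":[0.015,0,0],"rot":[0,0,0],"fingers":0},{"travel":[0.015,0,0],"rot":[0,0,0],"fingers":0}]';python3 -m pendant '[{"travel":[0.012,0,0],"rot":[0,0,0],"fingers":0},{"travel":[0.012,0,0],"rot":[0,0,0],"fingers":0},{"travel":[0.012,0,0],"rot":[0,0,0],"fingers":0}]'
```

```text
clock: 43.55
tcp_pos: [0.5609, -0.0092, 0.118]
orientation: [0.532, 0.416, 0.656, -0.337]
wrist_force: [-0.4, -0.4, -3.8]
finger_gap: 0.0626
grip_force: 68.8
clock: 43.85
tcp_pos: [0.5609, -0.0089, 0.1169]
orientation: [0.533, 0.416, 0.656, -0.336]
wrist_force: [-0.8, 0.8, -2.6]
finger_gap: 0.0625
grip_force: 68.8
```

```bash
python3 -m pendant '[{"travel":[0.012,0,0],"rot":[0,0,0],"fingers":0},{"travel":[0.012,0,0],"rot":[0,0,0],"fingers":0},{"travel":[0.012,0,0],"rot":[0,0,0],"fingers":0}]'; python3 -m pendant '[{"travel":[0.01,0,0],"rot":[0,0,0],"fingers":0},{"travel":[0.01,0,0],"rot":[0,0,0],"fingers":0},{"travel":[0.01,0,0],"rot":[0,0,0],"fingers":0}]'
python3 - <<'E'
from h import *
rim(.150)
E
```

```text
clock: 44.15
tcp_pos: [0.5609, -0.0088, 0.1169]
orientation: [0.534, 0.416, 0.655, -0.337]
wrist_force: [-0.2, -0.2, 4.4]
finger_gap: 0.0625
grip_force: 68.7
clock: 44.45
tcp_pos: [0.5609, -0.0088, 0.1169]
orientation: [0.534, 0.416, 0.654, -0.338]
wrist_force: [-0.8, -2.1, 9.1]
finger_gap: 0.0629
grip_force: 68.5
rim [[0.5481, 0.0145, 0.0341, 0.1485]]
```

The pot is down on the ledge (9 N up), with its centre about 4 mm from the middle. I'll release and withdraw.

```bash
python3 -m pendant '[{"travel":[-0.01,0,0],"rot":[0,0,0],"fingers":0.45},{"travel":[-0.01,0,0],"rot":[0,0,0],"fingers":0.6},{"travel":[-0.01,0,0],"rot":[0,0,0],"fingers":1},{"travel":[-0.01,0,0],"rot":[0,0,0],"fingers":1},{"travel":[-0.01,0,0],"rot":[0,0,0],"fingers":1},{"travel":[-0.03,0,-0.25],"rot":[0,0,0],"fingers":1},{"travel":[-0.03,0,-0.5],"rot":[0,0,0],"fingers":1},{"travel":[-0.1,0,-0.8],"rot":[0,0,0],"fingers":1},{"travel":[-0.3,0,-1],"rot":[0,0,0],"fingers":1},{"travel":[-0.3,0,-1],"rot":[0,0,0],"fingers":1}]'; python3 -m pendant '[{"travel":[-0.4,0,-0.2],"rot":[0,0,0],"fingers":1},{"travel":[-0.8,0,-0.5],"rot":[0,0,0],"fingers":1},{"travel":[-1,0,-0.7],"rot":[0,0,0],"fingers":1},{"travel":[-1,0,-0.7],"rot":[0,0,0],"fingers":1},{"travel":[-1,0,-0.7],"rot":[0,0,0],"fingers":1}]'
python3 - <<'E'
from h import *
rim(.150); block()
im,d=env.read_camera("top"); im2,d2=env.read_camera("side")
a=cv2.resize(im[110:350,160:520],(400,267)); b=cv2.resize(im2[100:440,130:500],(400,368)); o=np.zeros((368,800,3),np.uint8); o[:267,:400]=a;o[:,400:]=b; cv2.imwrite("pics/end.png",o)
for n,D in(("top",d),("side",d2)):
    W=cloud(n,D)
    for k in("ledge_chip1","pot_chip1"):
      for q in env.outline_of(n,k):
        m=q["mask"]&(D>0)
        if m.sum()>15 and q["conf"]>.3: print(n,k,round(q["conf"],2),np.median(W[m],0).round(3),np.percentile(W[m][:,2],97).round(3))
E
```

```text
clock: 45.65
tcp_pos: [0.5165, 0.0844, 0.1652]
orientation: [0.531, 0.416, 0.657, -0.336]
wrist_force: [0.3, 0.5, -1.7]
finger_gap: 0.0855
grip_force: 0.0
clock: 46.15
tcp_pos: [0.4928, 0.1364, 0.3002]
orientation: [0.532, 0.416, 0.657, -0.334]
wrist_force: [-0.2, 0.2, -0.4]
finger_gap: 0.0857
grip_force: 0.0
rim [[0.5482, 0.0156, 0.0331, 0.1493], [0.5503, 0.0156, 0.0338, 0.1483]]
top 0.07 [612.5 234.8] [78.9 22.5] 0.4 0.0733
top 0.024 [612.2 234.3] [ 40.1 119.1] 90.0 0.0276
side 0.07 [613.3 235.7] [79.1 25.3] 1.8 0.0732
side 0.024 [613.6 236.1] [121.4  43.6] 0.1 0.0273
top ledge_chip1 0.86 [ 0.624 -0.208  0.017] 0.021
top ledge_chip1 0.85 [ 0.505 -0.172  0.017] 0.021
top ledge_chip1 0.85 [0.386 0.053 0.012] 0.016
top ledge_chip1 0.82 [ 0.464 -0.183  0.017] 0.02
top ledge_chip1 0.72 [ 0.549 -0.149  0.032] 0.036
top ledge_chip1 0.66 [ 0.576 -0.143  0.046] 0.049
top ledge_chip1 0.65 [ 0.368 -0.149  0.012] 0.016
top ledge_chip1 0.6 [ 0.377 -0.06   0.012] 0.016
top pot_chip1 0.62 [ 0.602 -0.16   0.027] 0.031
top pot_chip1 0.47 [ 0.624 -0.141  0.016] 0.022
top pot_chip1 0.31 [0.554 0.016 0.064] 0.152
side ledge_chip1 0.94 [ 0.468 -0.183  0.016] 0.019
side ledge_chip1 0.83 [ 0.623 -0.209  0.016] 0.019
side ledge_chip1 0.81 [0.384 0.052 0.011] 0.014
side ledge_chip1 0.77 [ 0.367 -0.15   0.011] 0.014
side ledge_chip1 0.75 [ 0.546 -0.153  0.029] 0.034
side ledge_chip1 0.66 [ 0.505 -0.172  0.016] 0.019
side ledge_chip1 0.66 [ 0.576 -0.141  0.039] 0.048
side ledge_chip1 0.56 [ 0.376 -0.061  0.011] 0.014
side pot_chip1 0.54 [ 0.626 -0.133  0.015] 0.019
side pot_chip1 0.47 [ 0.6   -0.162  0.026] 0.03
```

View pics/end.png

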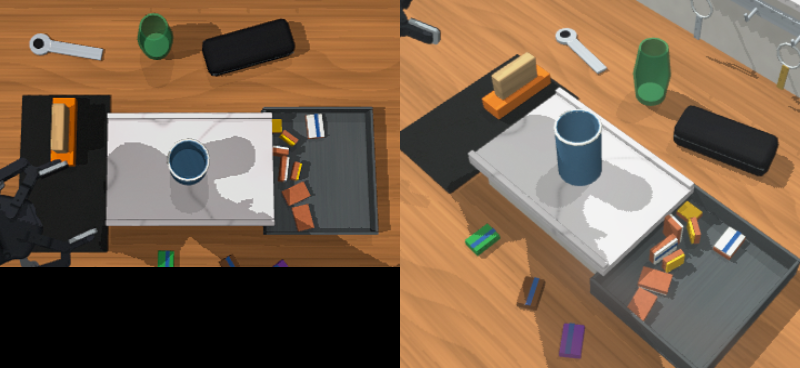

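All eight chips are in the tray, the ledge is clear and the pot stands upright in the middle of it at (188,160) in the top view. The block stands grip up on the mat at (64,130), and the bystanders haven't moved. I'll hand in.

```bash
python3 -c "
from h import *
print(env.hand_in())"
```

```text
the job is handed in; nothing more can be done
None
```

I handed in the job at about 46 s: all eight chips are in the tray, the scraper block is grip up on the mat, the empty pot is about 4–5 mm from the middle of the ledge, and the bystanders were not touched; hand-in gave no verdict.

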